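# Fit and lock the valve slices on the test manifold

## Task

Fit every valve slice lying on the bench to a free station of the test manifold: set it on the deck and slide its toe under the clamp rail's lip until it is fully home. Then lock each valve by turning its captive slotted screw clockwise through a quarter turn, up to its stop, with the screwdriver, not by pushing the tongue with the fingers, and put the screwdriver back upright in its wooden block. Leave the bottle, jug and spanner where they are.

Things in the scene. Friction and masses are not known exactly. Their poses are not given: they have to be found in the camera images.
- manifold: Test manifold, fixed: aluminium block 180 (x) by 280 (y) mm, flat deck 40 mm above the bench. Origin on the bench; the block reaches 110 mm to -x, 70 mm to +x, 140 mm to each side. Four equal stations side by side, 66 mm apart along y, open to -x. On the deck: steel clamp rail along the +x edge (point lip), five T keepers at x = -46 mm (point keeper). Nothing on it is over 17 mm high.
- lip (a point): Middle of the front edge of the clamp rail's overhanging lip, at its underside, 10 mm above the deck (top 17 mm). Behind it the lip covers 12 mm of deck to the rail's upright stop; guide blocks under it leave each station 34 mm of width for the toe.
- keeper (a point): On the deck, mid manifold, on the line of the five keepers, which stand 33 mm to each side of every station's centre line: posts 12 mm wide (y), T caps 16 mm long (x), underside 11.5 and top 16.5 mm above the deck, leaving a gap 39 mm wide over each station. Under each station's -y cap a stop tab, 7.5 to 13.5 mm to -x of this line, keeps a locked tongue from sliding back.
- stand: Wooden tool block, 130 (x) by 60 (y) mm, 105 mm high, fixed to the bench; origin at the centre of its underside. Three vertical round holes of 23 mm diameter go right through it, at x = -42, 0 and 42 mm; the screwdriver starts in the middle one.
- driver: The screwdriver, standing blade down in the stand, tip 5 mm above the bench, the handle's shoulder on the block. Origin at the blade's tip; z up to the handle; x the broad way of the blade (15 mm wide, 1.8 thick at the tip, 3.4 at 12 mm up). Shaft 8 mm round. Black flat-sided handle 100 to 192 mm from the tip, 30 (x) by 24 (y) mm, cap to 196: grip across the 24 mm. 0.14 kg.
- station1 (a point): Station 1 of the manifold (the one furthest to -y): the point on the deck, in the manifold's axes, where a valve's origin lies when it is fully home, toe (+x) against the stop. Any valve fits any station. To enter, a valve is set on the deck 18 mm to -x of here, toe clear of the lip, and slid to +x. Over 3 mm short of home it cannot be locked.
- station2 (a point): Station 2 of the manifold (second from -y): the point on the deck, in the manifold's axes, where a valve's origin lies when it is fully home, toe (+x) against the stop. Any valve fits any station. To enter, a valve is set on the deck 18 mm to -x of here, toe clear of the lip, and slid to +x. Over 3 mm short of home it cannot be locked.
- station3 (a point): Station 3 of the manifold (third from -y): the point on the deck, in the manifold's axes, where a valve's origin lies when it is fully home, toe (+x) against the stop. Any valve fits any station. To enter, a valve is set on the deck 18 mm to -x of here, toe clear of the lip, and slid to +x. Over 3 mm short of home it cannot be locked.
- station4 (a point): Station 4 of the manifold (the one furthest to +y): the point on the deck, in the manifold's axes, where a valve's origin lies when it is fully home, toe (+x) against the stop. Any valve fits any station. To enter, a valve is set on the deck 18 mm to -x of here, toe clear of the lip, and slid to +x. Over 3 mm short of home it cannot be locked.
- valve1: Hydraulic valve slice, 0.25 to 0.42 kg, upright on the bench; may be absent. All are equal. Origin: centre of the underside below the coil; x to the toe, z up. Body x -30 to 30, 34 wide, 28 mm high; on it a black coil x -22 to 22, 32 wide, to 56 mm height, plug to 63: grip across its 32 mm. Toe x 30 to 44, 28 wide, 8 high. Bridge x -88 to -30, 34 wide, 12 to 24 high, on a leg at the rear end.
- lock1 (a joint): Captive quarter-turn screw of valve1, axis at the valve's x -56, y 0 mm: 0 open (slot and tongue along the valve's x), 1.571 fully locked at its end stop. Grows clockwise from above: slot direction = valve's yaw minus this. Starts at 0 to 0.2; 0.1 N m turns it, it stays where left. Head 23 mm across, top 29 mm over the valve's underside; slot 5 wide, 4.5 mm deep, right across it.
- tongue1: Steel tongue of valve1, turning with its screw: a bar 48 mm long (its x), 8 wide, from 4.5 to 9.5 mm above the valve's underside, beneath the bridge. Open it lies within the valve's width; locked it sticks out 7 mm each side, under the keeper caps. Origin on the screw axis, level with the valve's underside.
- valve2: Hydraulic valve slice, 0.25 to 0.42 kg, upright on the bench; may be absent. All are equal. Origin: centre of the underside below the coil; x to the toe, z up. Body x -30 to 30, 34 wide, 28 mm high; on it a black coil x -22 to 22, 32 wide, to 56 mm height, plug to 63: grip across its 32 mm. Toe x 30 to 44, 28 wide, 8 high. Bridge x -88 to -30, 34 wide, 12 to 24 high, on a leg at the rear end.
- lock2 (a joint): Captive quarter-turn screw of valve2, axis at the valve's x -56, y 0 mm: 0 open (slot and tongue along the valve's x), 1.571 fully locked at its end stop. Grows clockwise from above: slot direction = valve's yaw minus this. Starts at 0 to 0.2; 0.1 N m turns it, it stays where left. Head 23 mm across, top 29 mm over the valve's underside; slot 5 wide, 4.5 mm deep, right across it.
- tongue2: Steel tongue of valve2, turning with its screw: a bar 48 mm long (its x), 8 wide, from 4.5 to 9.5 mm above the valve's underside, beneath the bridge. Open it lies within the valve's width; locked it sticks out 7 mm each side, under the keeper caps. Origin on the screw axis, level with the valve's underside.
- valve3: Hydraulic valve slice, 0.25 to 0.42 kg, upright on the bench; may be absent. All are equal. Origin: centre of the underside below the coil; x to the toe, z up. Body x -30 to 30, 34 wide, 28 mm high; on it a black coil x -22 to 22, 32 wide, to 56 mm height, plug to 63: grip across its 32 mm. Toe x 30 to 44, 28 wide, 8 high. Bridge x -88 to -30, 34 wide, 12 to 24 high, on a leg at the rear end.
- lock3 (a joint): Captive quarter-turn screw of valve3, axis at the valve's x -56, y 0 mm: 0 open (slot and tongue along the valve's x), 1.571 fully locked at its end stop. Grows clockwise from above: slot direction = valve's yaw minus this. Starts at 0 to 0.2; 0.1 N m turns it, it stays where left. Head 23 mm across, top 29 mm over the valve's underside; slot 5 wide, 4.5 mm deep, right across it.
- tongue3: Steel tongue of valve3, turning with its screw: a bar 48 mm long (its x), 8 wide, from 4.5 to 9.5 mm above the valve's underside, beneath the bridge. Open it lies within the valve's width; locked it sticks out 7 mm each side, under the keeper caps. Origin on the screw axis, level with the valve's underside.
- valve4: Hydraulic valve slice, 0.25 to 0.42 kg, upright on the bench; may be absent. All are equal. Origin: centre of the underside below the coil; x to the toe, z up. Body x -30 to 30, 34 wide, 28 mm high; on it a black coil x -22 to 22, 32 wide, to 56 mm height, plug to 63: grip across its 32 mm. Toe x 30 to 44, 28 wide, 8 high. Bridge x -88 to -30, 34 wide, 12 to 24 high, on a leg at the rear end.
- lock4 (a joint): Captive quarter-turn screw of valve4, axis at the valve's x -56, y 0 mm: 0 open (slot and tongue along the valve's x), 1.571 fully locked at its end stop. Grows clockwise from above: slot direction = valve's yaw minus this. Starts at 0 to 0.2; 0.1 N m turns it, it stays where left. Head 23 mm across, top 29 mm over the valve's underside; slot 5 wide, 4.5 mm deep, right across it.
- tongue4: Steel tongue of valve4, turning with its screw: a bar 48 mm long (its x), 8 wide, from 4.5 to 9.5 mm above the valve's underside, beneath the bridge. Open it lies within the valve's width; locked it sticks out 7 mm each side, under the keeper caps. Origin on the screw axis, level with the valve's underside.
- oil_bottle: Bystander: white plastic oil bottle, 64 mm diameter, 120 mm high; origin centre of underside.
- jug: Bystander: white plastic jug, 84 mm diameter, 100 mm high, with a handle; origin centre of underside.
- spanner: Bystander: open-ended spanner, 180 mm long, lying flat; origin centre of underside.

How it is judged:
On the way, in this order (a step that is already met when the one before it is completed fails the run):
1. every valve present is fully home in a station, its toe under the lip (((x of valve1 in the frame of station1 between -0.005 and 0.005 m and y of valve1 in the frame of station1 between -0.006 and 0.006 m and z of valve1 in the frame of station1 between -0.004 and 0.004 m) or (x of valve1 in the frame of station2 between -0.005 and 0.005 m and y of valve1 in the frame of station2 between -0.006 and 0.006 m and z of valve1 in the frame of station2 between -0.004 and 0.004 m) or (x of valve1 in the frame of station3 between -0.005 and 0.005 m and y of valve1 in the frame of station3 between -0.006 and 0.006 m and z of valve1 in the frame of station3 between -0.004 and 0.004 m) or (x of valve1 in the frame of station4 between -0.005 and 0.005 m and y of valve1 in the frame of station4 between -0.006 and 0.006 m and z of valve1 in the frame of station4 between -0.004 and 0.004 m)) and angle between each of valve1, valve2, valve3, valve4's own z axis and vertical below 0.07 rad and ((x of valve2 in the frame of station1 between -0.005 and 0.005 m and y of valve2 in the frame of station1 between -0.006 and 0.006 m and z of valve2 in the frame of station1 between -0.004 and 0.004 m) or (x of valve2 in the frame of station2 between -0.005 and 0.005 m and y of valve2 in the frame of station2 between -0.006 and 0.006 m and z of valve2 in the frame of station2 between -0.004 and 0.004 m) or (x of valve2 in the frame of station3 between -0.005 and 0.005 m and y of valve2 in the frame of station3 between -0.006 and 0.006 m and z of valve2 in the frame of station3 between -0.004 and 0.004 m) or (x of valve2 in the frame of station4 between -0.005 and 0.005 m and y of valve2 in the frame of station4 between -0.006 and 0.006 m and z of valve2 in the frame of station4 between -0.004 and 0.004 m)) and ((x of valve3 in the frame of station1 between -0.005 and 0.005 m and y of valve3 in the frame of station1 between -0.006 and 0.006 m and z of valve3 in the frame of station1 between -0.004 and 0.004 m) or (x of valve3 in the frame of station2 between -0.005 and 0.005 m and y of valve3 in the frame of station2 between -0.006 and 0.006 m and z of valve3 in the frame of station2 between -0.004 and 0.004 m) or (x of valve3 in the frame of station3 between -0.005 and 0.005 m and y of valve3 in the frame of station3 between -0.006 and 0.006 m and z of valve3 in the frame of station3 between -0.004 and 0.004 m) or (x of valve3 in the frame of station4 between -0.005 and 0.005 m and y of valve3 in the frame of station4 between -0.006 and 0.006 m and z of valve3 in the frame of station4 between -0.004 and 0.004 m)) and ((x of valve4 in the frame of station1 between -0.005 and 0.005 m and y of valve4 in the frame of station1 between -0.006 and 0.006 m and z of valve4 in the frame of station1 between -0.004 and 0.004 m) or (x of valve4 in the frame of station2 between -0.005 and 0.005 m and y of valve4 in the frame of station2 between -0.006 and 0.006 m and z of valve4 in the frame of station2 between -0.004 and 0.004 m) or (x of valve4 in the frame of station3 between -0.005 and 0.005 m and y of valve4 in the frame of station3 between -0.006 and 0.006 m and z of valve4 in the frame of station3 between -0.004 and 0.004 m) or (x of valve4 in the frame of station4 between -0.005 and 0.005 m and y of valve4 in the frame of station4 between -0.006 and 0.006 m and z of valve4 in the frame of station4 between -0.004 and 0.004 m))), for 0.2 s.
2. every valve present is locked: screw turned clockwise a quarter turn to its stop, valve still home (all of step 1 and value of joint each of lock1, lock2, lock3, lock4 above 1.3 rad), for 0.2 s.
At the end, for the whole second after the job is handed in: Each valve present is flat on the deck in a station (4 mm in height, 6 mm sideways), within 5 mm of fully home under the lip, its screw at 1.3 rad or more; the screwdriver stands upright, blade down, in a hole of its block (tip within 15 mm of the bench); all at rest (all of step 2 and horizontal distance between driver and stand below 0.056 m and z of driver in the frame of stand below 0.015 m and angle between driver's own z axis and vertical below 0.12 rad and linear speed of each of driver, valve1, valve2, valve3, valve4 below 0.02 m/s); the robot touches nothing.
It fails at once if a tongue is pushed with the fingers (contact force between the fingers and tongue1 above 1 N or contact force between the fingers and tongue2 above 1 N or contact force between the fingers and tongue3 above 1 N or contact force between the fingers and tongue4 above 1 N).
It fails at once if a bystander (bottle, jug or spanner) is moved more than 3 cm (distance of any of oil_bottle, jug, spanner from where it was at the start of the episode above 0.03 m).
Of valve1, valve2, valve3, valve4 only 3 to 4 are there at a start; the rules pass over those that are not, and their reading is None.
At some moment in a run one of valve1, valve2, valve3, valve4 may be knocked a few centimetres aside while the robot is not near it.
It also fails if it takes over 210 s, if anything falls off the work surface, if the arm or the gripper's body presses on something with over 40 N, if the wrist force passes 120 N, or if a joint passes its speed limit or range.

## Robot

A 6-joint arm with a two-finger parallel gripper is mounted at the origin on the work surface. World frame = base frame: x ahead of the robot, y to its left, z up, the work surface at z = 0. Lengths are in m, angles in rad, forces in N, time in s.
With the tool pointing down it reaches from about 0.3 to 0.75 m from the base axis. Payload 8.5 kg.
Tool frame: the origin (TCP) lies midway between the tips of the shut fingers; the grasp point (between the pads) lies behind it (r.pinch_z is the z of the grasp point in the tool frame, in m); z points along the fingers, y is the line along which they close (so a half turn about z gives the same grasp; the last joint's range is limited). The gripper opens to 88 mm and grips with 3 to 60 N. Pads are 18 mm wide; open, the fingers measure 123 mm over their backs; the gripper's body (75 mm by 187 mm) begins 45 mm behind the grasp point.
Start: joints at [-1.484, 0.381, 1.297, -0, 1.464, -0.215], TCP at [0.163, -0.525, 0.239] pointing down, gripper open.
Joint ranges: [-3.11, 3.11], [-0.89, 2.33], [0.22, 2.48], [-1.42, 4.56], [0.17, 2.85], [-2.88, 2.88]. Speed limits (rad/s): [2.39, 2.39, 3.14, 3.14, 3.14, 3.14].

## Interface

Orientations are given as a unit quaternion [w, x, y, z].
In Python, from plant import r gives the robot as it stands.
- The arm moves only by the tool drive_tool, never from a script. Its arguments are lists of equal length, an entry for each row: "dp": the shift along the tool's x, y, z in mm, a list of three; "spin": the turn about the tool's z in rad. In form: {"dp": [[x, y, z], ...], "spin": [spin, ...]}. A call has 1 to 8 rows; each row shifts and turns the commanded pose from where the row before left it, along the tool's axes as they then stand; what a row does not reach is not made up. A row lasts 1/12 s, in which the tool goes at most 41.7 mm and 7.16 degrees, less where a joint would pass 70% of its speed; a pose out of reach is approached as far as the arm can. A call with a gripper value outside its range is refused whole. "claw" is the finger opening in mm, from 0 to 88.1, set as the call begins (left out, the last holds). The fingers move at their own pace and stop on an object; the grip force is fixed at half the most. Time passes only in rows, so rows that do not move let the fingers close. It gives the time, the measured TCP pose, the force, the opening and the grip force at its end, in the units of the state.
- r.get_state(): the state, without advancing time (a new reading comes with each control period).
- r.get_image(name): name is "side" or "top" or "wrist"; returns the picture (384x512x3 uint8, red, green, blue); there is no depth.
- r.calibration(name): a dict with "fx", "fy", "cx", "cy" (pixels), "camera_from_world" (4x4, takes a point from world to camera coordinates). Camera axes: x right, y down, z forward; pixel columns grow to the right and rows downward; lengths in m; the calibration is good to about 2 mm. A picture is of the moment at which its call begins: read the wrist's pose just before it. calibration takes no time and is no camera call; for the wrist camera it gives the pose at the moment of the call.
- r.close_job(): hands the job in; it is judged then, once.
Trained networks look in the newest picture that a camera, given by its name, has taken for a name from the list of things; names that differ only in an ending like _2 or _b are one class to them, and where a whole thing is asked for, a point or a joint stands for the part that bears it (a point fixed in the world has none). Each returns a list of dicts, best first, with "p" (0 to 1); they miss things now and then, are a little off and sometimes report something else, mostly with a low value. They report only what shows in the picture. A call takes as long as a camera call.
- r.cut_out(thing, camera): "region" (384x512 bool, what is visible of it) and "point" ([column, row] in pixels, amid what is visible of it).
The state is a dict: "time": time; "qpos": joint angles; "qvel": joint speeds; "joint_torque": joint torques, N m; "tool_pos": TCP position; "tcp_rot": TCP orientation; "ft_force": force on the tool from outside, world axes, zero at the start; "torque": the same for the moment, N m; "finger_gap": finger opening in m; "finger_force": force on a finger pad.
Only numpy, scipy, OpenCV 4.12 (cv2) and the standard library are available. Lean on these libraries where they do the work, as an engineer would, in place of code of your own. Each camera call takes 0.05 s, during which the arm holds its last target. There are 200 camera calls.

## Working session

There is one attempt and no reset: what is moved stays moved. The work goes in short steps, Python scripts to look and compute and a tool call to move; the robot and the scene stay as the last step left them, time stands still between calls to the robot, and variables do not carry over. Pictures are saved under pics/ and viewed, at most 14 in all, crops included, and the job is handed in when it is done.

Besides the shell and the picture viewer there is one more tool, called in YAML: its name, and indented under it one key for each argument. drive_tool: Moves the arm, as the interface text tells. Its arguments: {"type":"object","properties":{"dp":{"type":"array","items":{"type":"array","items":{"type":"number"}}},"spin":{"type":"array","items":{"type":"number"}},"claw":{"type":"number"}},"required":["dp","spin"]}

```bash
ls; mkdir -p pics; python3 - <<'E'
from plant import r
import cv2,numpy as np
s=r.get_state(); print(s['time'],s['tool_pos'],s['tcp_rot'],r.pinch_z)
for n in ['top','side']:
    im=r.get_image(n); cv2.imwrite(f'pics/{n}0.png',cv2.resize(im[:,:,::-1],(800,600)))
    c=r.calibration(n); print(n,c['fx'],c['cx'],c['cy'],np.round(c['camera_from_world'],3).tolist())
    for t in ['valve1','lock1','tongue1','manifold','stand','driver','oil_bottle','jug','spanner']:
        for d in r.cut_out(t,n): print(n,t,round(d['p'],2),np.round(d['point']),d['region'].sum())
E
```

```text
pics
0.0 [ 0.16345797 -0.52486145  0.23813643] [-7.20657825e-04  9.88637953e-01  1.50314588e-01  5.51684511e-05] -0.0187
top 447.3803782518307 251.70109482251422 191.90452051745106 [[-0.015, -1.0, -0.004, 0.023], [-0.997, 0.015, -0.08, 0.571], [0.08, 0.003, -0.997, 1.335], [0.0, 0.0, 0.0, 1.0]]
top valve1 0.85 [316. 184.] 529
top valve1 0.78 [377. 247.] 553
top valve1 0.66 [320. 249.] 523
top lock1 0.32 [121. 267.] 196
top tongue1 0.17 [211. 202.] 5856
top manifold 0.76 [214. 201.] 5870
top stand 0.85 [131. 268.] 1215
top driver 0.5 [122. 268.] 171
top oil_bottle 0.68 [138. 151.] 462
top jug 0.93 [273. 123.] 901
top jug 0.4 [214. 204.] 5758
side 463.8521019227029 255.68584518666705 191.60722216687662 [[-0.997, -0.073, -0.003, 0.563], [-0.051, 0.731, -0.68, 0.058], [0.052, -0.678, -0.733, 1.471], [0.0, 0.0, 0.0, 1.0]]
side valve1 0.71 [251. 160.] 460
side valve1 0.69 [307. 124.] 391
side valve1 0.57 [307. 162.] 418
side lock1 0.31 [261. 230.] 5379
side manifold 0.96 [259. 230.] 5433
side stand 0.74 [324. 301.] 1974
side driver 0.94 [328. 279.] 345
side driver 0.73 [190. 173.] 950
side oil_bottle 0.62 [192. 287.] 734
side jug 0.87 [188. 174.] 955
side spanner 0.59 [207. 146.] 214
```

View pics/top0.png

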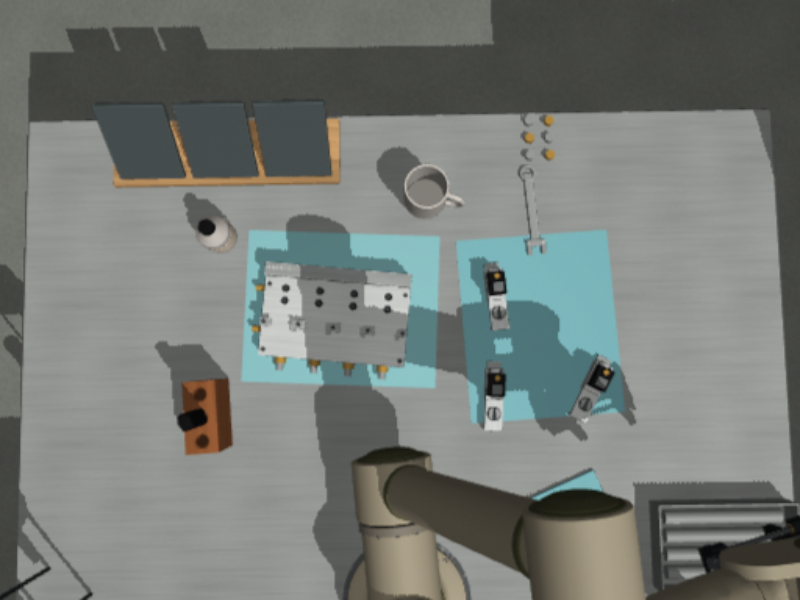

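View pics/side0.png

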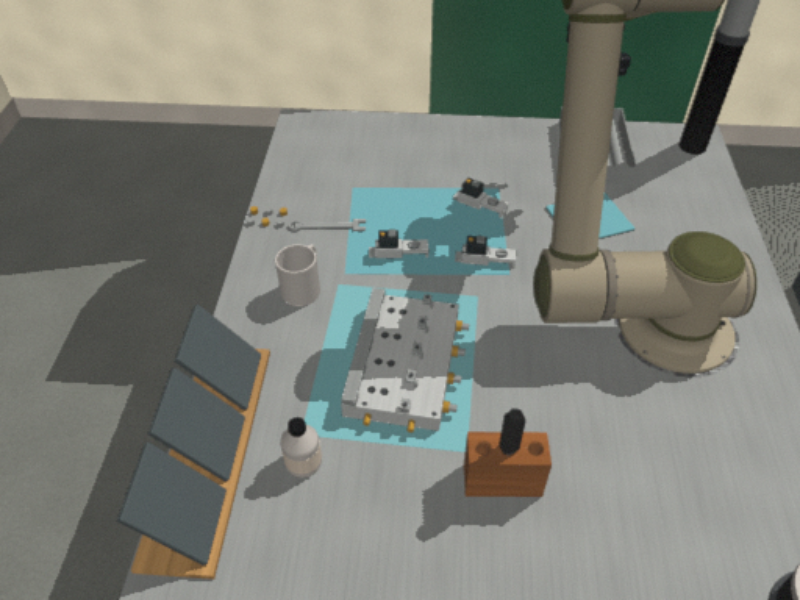

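```bash
cat > h.py <<'E'
from plant import r
import cv2,numpy as np
from scipy.optimize import minimize
from scipy.spatial.transform import Rotation as R
B=lambda *a:np.array([[x,y,z] for x in a[0:2] for y in a[2:4] for z in a[4:6]])/1000.
VALVE=[B(-30,30,-17,17,0,28),B(-22,22,-16,16,28,56),B(30,44,-14,14,0,8),B(-88,-30,-17,17,12,24),B(-88,-80,-17,17,0,12),
       B(-64,-48,-8,8,24,29)]
MAN=[B(-110,70,-140,140,0,40),B(42,70,-140,140,40,57)]
STAND=[B(-65,65,-30,30,0,105)]
def cal(n):
    c=r.calibration(n); return np.array([[c['fx'],0,c['cx']],[0,c['fy'],c['cy']],[0,0,1]]),np.array(c['camera_from_world'])
def proj(P,K,T):
    q=(np.c_[P,np.ones(len(P))]@T.T)[:,:3]@K.T; return q[:,:2]/q[:,2:]
def world(P,x,y,yaw,z=0):
    c,s=np.cos(yaw),np.sin(yaw); return P@np.array([[c,s,0],[-s,c,0],[0,0,1]])+[x,y,z]
def back(uv,z,K,T):
    d=np.linalg.inv(K)@np.r_[uv,1.]; Rt=T[:3,:3].T; o=-Rt@T[:3,3]; d=Rt@d; return o+d*(z-o[2])/d[2]
def sil(model,p,K,T,z=0):
    m=np.zeros((384,512),np.uint8)
    for b in model:
        h=cv2.convexHull(np.round(proj(world(b,*p,z),K,T)*16).astype(np.int32)); cv2.fillConvexPoly(m,h,1,cv2.LINE_8,4)
    return m
def fit(model,views,p0,z=0,free=3):
    "views: (region,K,T); returns p=(x,y,yaw), IoU"
    bl=[cv2.GaussianBlur(v[0].astype(np.float32),(0,0),1.5) for v in views]
    def cost(d):
        p=p0+np.array([d[0]/100,d[1]/100,d[2]/5]); e=0
        for b,v in zip(bl,views):
            m=cv2.GaussianBlur(sil(model,p,v[1],v[2],z).astype(np.float32),(0,0),1.5)
            e+=np.minimum(m,b).sum()/np.maximum(m,b).sum()
        return -e/len(views)
    best=None
    for st in (1.,.3):
        x0=np.zeros(3) if best is None else best.x
        best=minimize(cost,x0,method='Nelder-Mead',options=dict(initial_simplex=x0+st*np.vstack([np.zeros(3),np.eye(3)]),xatol=.005,fatol=1e-5))
    return p0+best.x*[.01,.01,.2],-best.fun
def pose():
    s=r.get_state(); q=np.array(s['tcp_rot']); M=R.from_quat(np.r_[q[1:],q[0]]).as_matrix()
    return np.array(s['tool_pos']),np.arctan2(M[1,0],M[0,0]),M,s
def go(x,y,z,psi=None):
    p,ps,M,s=pose(); d=M.T@(np.array([x,y,z])-p)*1000
    print('dp(mm)',np.round(d,1),'spin',None if psi is None else round((ps-psi+np.pi)%(2*np.pi)-np.pi,3),'| at',np.round(p,4),'psi',round(ps,3),'j6',round(s['qpos'][5],2),'t',round(s['time'],1))
def shot(n,name=None,scale=1.56):
    KT=cal(n); im=r.get_image(n)
    if name: cv2.imwrite(f'pics/{name}.png',cv2.resize(im[:,:,::-1],None,fx=scale,fy=scale))
    return im,*KT
E
python3 - <<'E'
from h import *
S={n:shot(n) for n in ['top','side']}
def init(uv,z): return back(uv,z,*S['top'][1:])
for t,m,z in [('manifold',MAN,.04),('stand',STAND,.1)]:
    v=[(r.cut_out(t,n)[0]['region'],*S[n][1:]) for n in S]
    d=r.cut_out(t,'top')[0]; p0=np.r_[init(d['point'],z)[:2],0. if t!='stand' else 0.]
    print(t,p0,fit(m,v,p0),[np.round(fit(m,[a],p0)[0],4) for a in v])
ds=r.cut_out('valve1','side')
for d in r.cut_out('valve1','top'):
    p0=np.r_[init(d['point'],.03)[:2],0]; c=min(ds,key=lambda e:np.hypot(*(e['point']-proj(np.array([[*p0[:2],.03]]),*S['side'][1:])[0])))
    print([fit(VALVE,[(e['region'],*S[n][1:]) for e,n in ((d,'top'),(c,'side'))],np.r_[p0[:2],a]) for a in (0,-.5)])
K,T=cal('wrist'); p,ps,M,s=pose(); print('cam in tool',M.T@((-T[:3,:3].T@T[:3,3])-p),'view axis',M.T@T[2,:3],'xaxis',M.T@T[0,:3],K[0,0])
E
```

```text
manifold [0.54826753 0.1232304  0.        ] (array([ 0.56528661,  0.12784883, -0.10078547]), np.float64(0.936926007270813)) [array([ 0.562 ,  0.1283, -0.0944]), array([ 0.5665,  0.1277, -0.0887])]
stand [0.36116564 0.35227374 0.        ] (array([0.36116338, 0.36664299, 0.07258314]), np.float64(0.8559044003486633)) [array([0.3601, 0.3682, 0.0759]), array([0.3625, 0.3668, 0.0782])]
[(array([ 0.4175753 , -0.37456548, -0.49817412]), np.float64(0.8953778147697449)), (array([ 0.41763821, -0.37471561, -0.49000353]), np.float64(0.8955017328262329))]
[(array([ 0.60235103, -0.18396605,  0.07479973]), np.float64(0.8557168245315552)), (array([ 0.60225983, -0.18358135,  0.08801951]), np.float64(0.8497167825698853))]
[(array([ 0.40915838, -0.17728162, -0.0491741 ]), np.float64(0.9323732852935791)), (array([ 0.40926422, -0.17710512, -0.04818146]), np.float64(0.9313979744911194))]
cam in tool [ 0.07911796  0.00065958 -0.14655253] view axis [-3.02632982e-01  6.70252692e-04  9.53106935e-01] xaxis [ 5.07326737e-04  9.99999724e-01 -5.42141375e-04] 296.0618455129422
```

drive_tool:
  dp:
    - [23,-21,-6]
    - [23,-21,-6]
    - [23,-21,-6]
    - [23,-21,-6]
    - [23,-21,-6]
    - [23,-21,-6]
    - [23,-21,-6]
    - [23,-21,-6]
  spin: [0,0,0,0,0,0,0,0]
  claw: 50

```text
time: 2.17
tool_pos: [0.2897, -0.3086, 0.2871]
tcp_rot: [0.0, 0.989, 0.15, 0.0]
ft_force: [1.1, -0.5, 0.0]
finger_gap: 0.0502
finger_force: 0.0
```

drive_tool:
  dp:
    - [23,-21,-6]
    - [23,-21,-6]
    - [23,-21,-6]
    - [23,-21,-6]
    - [23,-21,-6]
    - [23,-21,-6]
    - [23,-21,-6]
    - [23,-21,-6]
  spin: [0,0,0,0,0,0,0,0]

```text
time: 2.83
tool_pos: [0.4154, -0.0934, 0.3353]
tcp_rot: [0.0, 0.989, 0.15, 0.0]
ft_force: [0.7, -1.2, -0.5]
finger_gap: 0.0501
finger_force: 0.0
```

drive_tool:
  dp:
    - [23,-21,0]
    - [23,-21,0]
    - [23,-21,0]
    - [23,-21,0]
    - [23,-21,0]
    - [23,-21,0]
    - [23,-21,0]
    - [23,-21,0]
  spin: [0,0,0,0,0,0,0,0]

```text
time: 3.5
tool_pos: [0.5412, 0.1217, 0.3348]
tcp_rot: [0.0, 0.989, 0.15, 0.0]
ft_force: [0.1, -0.3, 1.1]
finger_gap: 0.0502
finger_force: 0.0
```

drive_tool:
  dp:
    - [0,0,0]
    - [0,0,0]
    - [0,0,0]
    - [0,0,0]
    - [0,0,0]
    - [0,0,0]
  spin: [0.1,0.1,0.1,0.1,0,0]

```text
time: 4.0
tool_pos: [0.5407, 0.1202, 0.3347]
tcp_rot: [-0.0, 0.999, -0.048, -0.0]
ft_force: [-0.3, -0.4, -0.7]
finger_gap: 0.0501
finger_force: 0.0
```

```bash
python3 - <<'E'
from h import *
p,ps,_,s=pose(); print(p,ps,s['time'])
W=shot('wrist','w1'); Tp=shot('top'); 
dw=r.cut_out('manifold','wrist'); print([(x['p'],x['region'].sum()) for x in dw])
p0=np.array([.565,.128,-.1])
print(fit(MAN,[(dw[0]['region'],*W[1:])],p0))
print([(d['p'],d['point']) for d in r.cut_out('valve1','top')])
m=sil(MAN,fit(MAN,[(dw[0]['region'],*W[1:])],p0)[0],*W[1:])
E
```

```text
[0.54071053 0.12016913 0.33473078] -0.09526568073926289 4.0
[(0.56, np.int64(23246))]
(array([ 0.56520837,  0.12640069, -0.10472983]), np.float64(0.958373486995697))
[(0.96, [317.3, 183.9]), (0.95, [379.0, 247.2])]
```

View pics/w1.png

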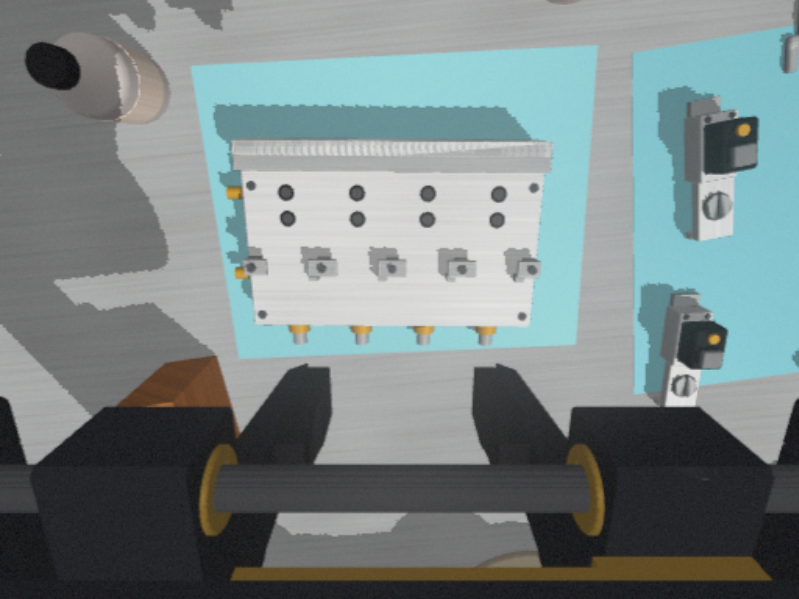

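```bash
cat >> h.py <<'E'
def keepers():
    return [B(-54,-38,y-13.5 if abs(y)<100 else y-13.5,y+13.5,51.5+0*y,56.5) for y in (-132,-66,0,66,132)]
def overlay(im,items,K,T,name,crop,scale):
    "items: (P Nx3 polyline); crop x0,y0,x1,y1"
    x0,y0,x1,y1=crop; o=cv2.resize(im[y0:y1,x0:x1,::-1],None,fx=scale,fy=scale,interpolation=cv2.INTER_CUBIC)
    for P in items:
        q=np.round(((proj(P,K,T)-[x0,y0]+.5)*scale)*16).astype(np.int32); cv2.polylines(o,[q[:,None]],False,(0,0,255),1,cv2.LINE_AA,4)
    cv2.imwrite(f'pics/{name}.png',o)
def manlines(p):
    L=[[(-110,-140,40),(-110,140,40),(70,140,40),(70,-140,40),(-110,-140,40)],[(42,-140,57),(42,140,57),(70,140,57),(70,-140,57),(42,-140,57)],[(-46,-140,56.5),(-46,140,56.5)]]
    L+=[[(-110,y,40),(42,y,40)] for y in (-99,-33,33,99)]
    L+=[[(-54,y-6,56.5),(-38,y-6,56.5),(-38,y+6,56.5),(-54,y+6,56.5),(-54,y-6,56.5)] for y in (-132,-66,0,66,132)]
    return [world(np.array(l)/1000.,*p) for l in L]
E
python3 - <<'E'
from h import *
W=shot('wrist'); 
overlay(W[0],manlines((.5652,.1264,-.1047)),*W[1:],'w2',(140,80,370,225),3.4)
E
```

```text
(no output)
```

View pics/w2.png

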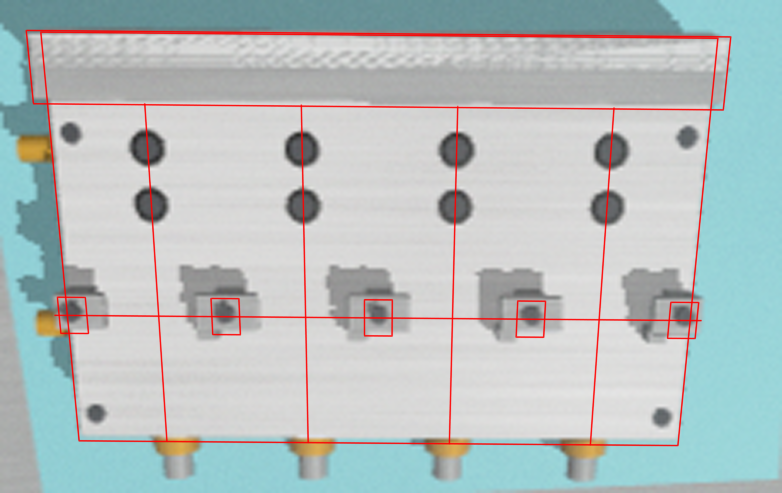

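drive_tool:
  dp:
    - [-13,38,0]
    - [-13,38,0]
    - [-13,38,0]
    - [-13,38,0]
    - [-13,38,15]
    - [-13,38,30]
    - [-13,40,30]
    - [-12,40,30]
  spin: [0,0,0,0,0,0,0,0]

```text
time: 4.92
tool_pos: [0.4164, -0.1555, 0.2462]
tcp_rot: [0.0, 0.999, -0.049, 0.001]
ft_force: [1.4, -0.9, 0.4]
finger_gap: 0.0499
finger_force: 0.0
```

drive_tool:
  dp:
    - [0,0,30]
    - [0,0,0]
    - [0,0,0]
    - [0,0,0]
  spin: [-0.045,0,0,0]

```text
time: 5.25
tool_pos: [0.4184, -0.154, 0.2183]
tcp_rot: [0.001, 1.0, -0.026, 0.001]
ft_force: [0.1, -0.1, 0.6]
finger_gap: 0.0501
finger_force: 0.0
```

```bash
cat >> h.py <<'E'
def findvalves(name=None,seeds=()):
    W=shot('wrist',name); out=[]
    for d in r.cut_out('valve1','wrist'):
        w=back(d['point'],.03,*W[1:])
        a0=[s[2] for s in seeds if np.hypot(s[0]-w[0],s[1]-w[1])<.08] or [0]
        p,q=fit(VALVE,[(d['region'],*W[1:])],np.r_[w[:2],a0[0]]); out.append((p,q)); print('valve',np.round(p,4),'iou',round(q,3),'p',d['p'])
    return W,out
def vlines(p,z=0):
    L=[[(-88,-17,24),(-88,17,24),(-30,17,24),(-30,-17,24),(-88,-17,24)],[(-22,-16,56),(-22,16,56),(22,16,56),(22,-16,56),(-22,-16,56)],[(30,-17,28),(30,17,28),(-30,17,28),(-30,-17,28),(30,-17,28)],[(30,-14,8),(44,-14,8),(44,14,8),(30,14,8)],[(-67,0,29),(-45,0,29)]]
    return [world(np.array(l)/1000.,*p,z) for l in L]
SEEDS=[(.409,-.177,-.05),(.602,-.184,.08),(.418,-.375,-.49)]
E
python3 - <<'E'
from h import *
W,o=findvalves(None,SEEDS); go(.409,-.177,.2,-.05)
overlay(W[0],sum([vlines(p) for p,q in o],[]),*W[1:],'w3',(0,0,512,384),1.56)
E
```

```text
valve [ 0.4167 -0.3751 -0.4741] iou 0.957 p 0.91
valve [ 0.6016 -0.183   0.0936] iou 0.966 p 0.78
valve [ 0.4086 -0.1769 -0.0467] iou 0.931 p 0.73
dp(mm) [-8.3 23.5 18.4] spin -0.002 | at [ 0.4185 -0.1539  0.2184] psi -0.052 j6 1.0 t 5.3
```

View pics/w3.png

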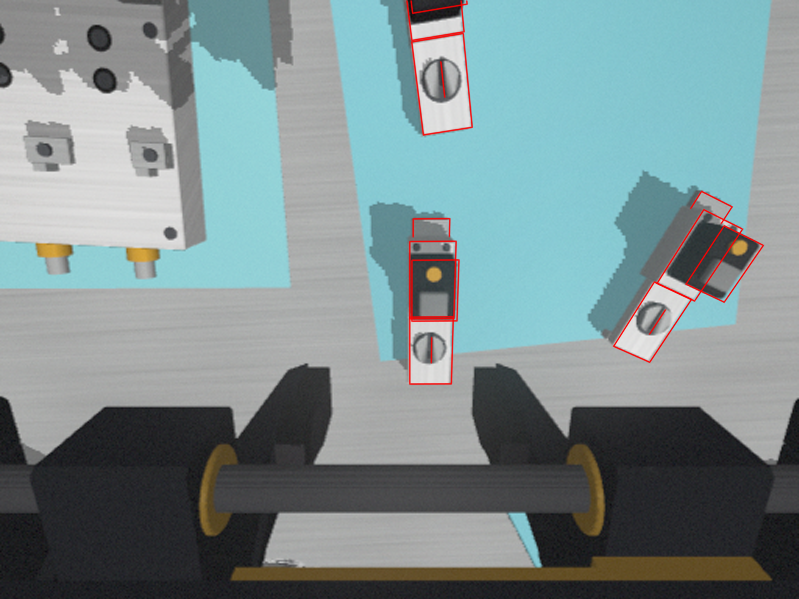

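drive_tool:
  dp:
    - [-8.5,23.5,20]
    - [0,0,30]
    - [0,0,30]
    - [0,0,30]
    - [0,0,30]
    - [0,0,25]
    - [0,0,15]
    - [0,0,5]
  spin: [-0.005,0,0,0,0,0,0,0]

```text
time: 6.02
tool_pos: [0.4082, -0.1767, 0.0307]
tcp_rot: [-0.0, 1.0, -0.024, -0.001]
ft_force: [0.1, 0.3, 0.2]
finger_gap: 0.0501
finger_force: 0.0
```

drive_tool:
  dp:
    - [0,0,0]
    - [0,0,0]
    - [0,0,0]
    - [0,0,0]
    - [0,0,0]
    - [0,0,0]
  spin: [0,0,0,0,0,0]
  claw: 20

```text
time: 6.52
tool_pos: [0.4086, -0.1775, 0.0329]
tcp_rot: [0.001, 1.0, -0.024, 0.001]
ft_force: [1.8, 3.3, 6.9]
finger_gap: 0.0317
finger_force: 29.9
```

```bash
python3 - <<'E'
from h import *
p,ps,_,s=pose(); print(p,ps,s['finger_gap'],s['finger_force'])
M=np.array([.5652,.127,-.102])
for i,y in enumerate((-99,-33,33,99)):
    for x in (10,-8): print(i+1,x,np.round(world(np.array([[x/1000,y/1000,.04]]),*M),4))
E
```

```text
[ 0.40857839 -0.17748504  0.03294309] -0.04813271778669053 0.03170013833653451 29.927810810040683
1 10 [[0.5651 0.0275 0.04  ]]
1 -8 [[0.5472 0.0293 0.04  ]]
2 10 [[0.5718 0.0932 0.04  ]]
2 -8 [[0.5539 0.095  0.04  ]]
3 10 [[0.5785 0.1588 0.04  ]]
3 -8 [[0.5606 0.1606 0.04  ]]
4 10 [[0.5852 0.2245 0.04  ]]
4 -8 [[0.5673 0.2263 0.04  ]]
```

drive_tool:
  dp:
    - [0,0,-20]
    - [0,0,-40]
    - [0,0,-40]
    - [10,-15,-20]
    - [10,-32,0]
    - [10,-32,0]
    - [10,-32,0]
    - [10,-32,0]
  spin: [0,0,0,0,0,0,0,0]

```text
time: 7.18
tool_pos: [0.4647, -0.0354, 0.1523]
tcp_rot: [0.0, 1.0, -0.024, 0.0]
ft_force: [0.7, -0.9, -2.3]
finger_gap: 0.0316
finger_force: 29.9
```

drive_tool:
  dp:
    - [11,-32,0]
    - [11,-32,0]
    - [11,-32,0]
    - [11,-32,0]
    - [11,-32,0]
    - [11,-32,0]
    - [11,-32,0]
    - [10,-24,0]
  spin: [0,0,0,0,0,0,0,0]

```text
time: 7.85
tool_pos: [0.5636, 0.2091, 0.1519]
tcp_rot: [-0.0, 1.0, -0.023, 0.0]
ft_force: [-0.0, -0.2, -3.1]
finger_gap: 0.0318
finger_force: 29.9
```

drive_tool:
  dp:
    - [10,-20,0]
    - [0,0,0]
    - [0,0,0]
    - [0,0,0]
  spin: [0.054,0,0,0]

```text
time: 8.18
tool_pos: [0.574, 0.2255, 0.1517]
tcp_rot: [0.0, 0.999, -0.051, -0.0]
ft_force: [0.6, -0.9, -2.8]
finger_gap: 0.0322
finger_force: 29.9
```

```bash
python3 - <<'E'
from h import *
go(.5653,.2265,.075,-.102)
W=shot('wrist'); p,ps,M,s=pose()
overlay(W[0],manlines((.5652,.127,-.102))+vlines((p[0],p[1],ps),p[2]-.033),*W[1:],'w4',(60,60,460,360),1.9)
E
```

```text
dp(mm) [-8.7 -0.1 76.7] spin 0.0 | at [0.574  0.2255 0.1517] psi -0.102 j6 1.86 t 8.2
```

View pics/w4.png

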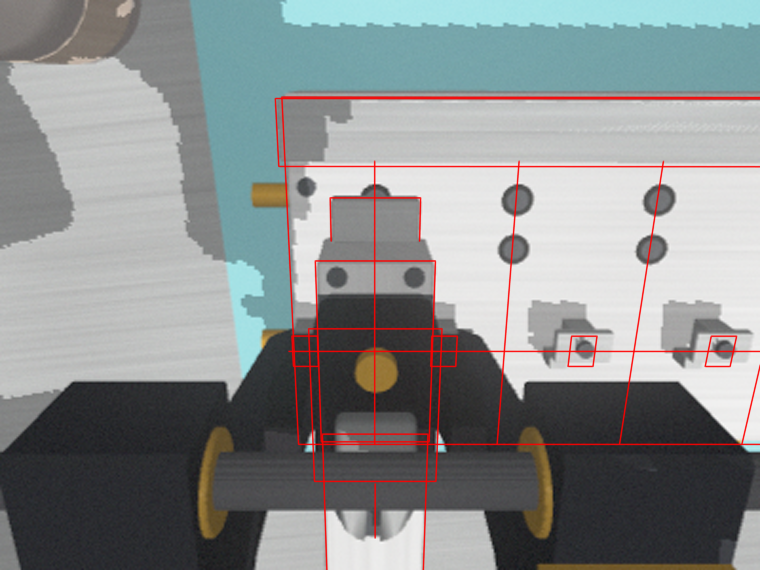

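drive_tool:
  dp:
    - [-8.7,0,20]
    - [0,0,30]
    - [0,0,20]
    - [0,0,5]
    - [0,0,2]
    - [0,0,1]
    - [0,0,0]
    - [0,0,0]
  spin: [0,0,0,0,0,0,0,0]

```text
time: 8.9
tool_pos: [0.5664, 0.227, 0.0751]
tcp_rot: [-0.0, 0.999, -0.051, 0.001]
ft_force: [-0.6, -0.3, -3.4]
finger_gap: 0.0317
finger_force: 29.9
```

drive_tool:
  dp:
    - [4,0,0]
    - [4,0,0]
    - [4,0,0]
    - [4,0,0]
    - [1,0,0]
    - [0,0,0]
  spin: [0,0,0,0,0,0]

```text
time: 9.4
tool_pos: [0.5831, 0.2252, 0.0736]
tcp_rot: [-0.0, 0.999, -0.051, 0.0]
ft_force: [-0.9, 0.2, -3.5]
finger_gap: 0.0317
finger_force: 29.9
```

drive_tool:
  dp:
    - [0,0,0.5]
    - [1,0,0.5]
    - [1,0,0]
    - [1,0,0]
    - [1,0,0]
    - [0,0,0]
  spin: [0,0,0,0,0,0]

```text
time: 9.9
tool_pos: [0.5868, 0.225, 0.073]
tcp_rot: [-0.0, 0.999, -0.051, 0.0]
ft_force: [-1.7, 0.2, 1.9]
finger_gap: 0.0321
finger_force: 29.9
```

drive_tool:
  dp:
    - [1,0,0]
    - [1,0,0]
    - [0,0,0]
  spin: [0,0,0]

```text
time: 10.15
tool_pos: [0.5879, 0.2249, 0.073]
tcp_rot: [0.0, 0.999, -0.051, -0.001]
ft_force: [-7.9, 1.2, 6.5]
finger_gap: 0.0313
finger_force: 29.9
```

```bash
python3 - <<'E'
from h import *
p,ps,M,s=pose(); print(p,ps,s['ft_force'])
W=shot('wrist')
overlay(W[0],manlines((.5652,.127,-.102))+vlines((p[0],p[1],ps),p[2]-.033),*W[1:],'w5',(130,120,400,330),2.8)
E
```

```text
[0.58789871 0.22489311 0.07303983] -0.10191698092559495 [-7.93304823  1.17447447  6.54008991]
```

View pics/w5.png

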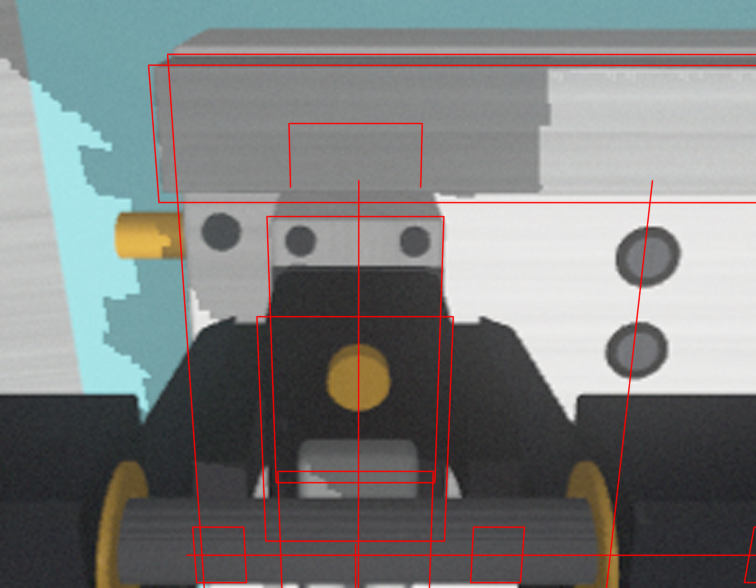

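drive_tool:
  dp:
    - [0,0,0]
    - [0,0,0]
    - [0,0,0]
  spin: [0,0,0]
  claw: 46

```text
time: 10.45
tool_pos: [0.5892, 0.2246, 0.0727]
tcp_rot: [-0.0, 0.999, -0.051, 0.0]
ft_force: [-0.4, -0.7, -0.2]
finger_gap: 0.0456
finger_force: 0.0
```

drive_tool:
  dp:
    - [0,0,-10]
    - [0,0,-35]
    - [0,0,-40]
    - [0,0,-40]
    - [0,35,-20]
    - [0,35,0]
    - [0,35,0]
    - [0,35,0]
  spin: [0,0,0,0,0,0,0,0]

```text
time: 11.12
tool_pos: [0.5742, 0.084, 0.219]
tcp_rot: [0.0, 0.999, -0.051, 0.001]
ft_force: [1.3, 0.3, -0.7]
finger_gap: 0.046
finger_force: 0.0
```

drive_tool:
  dp:
    - [5,36,0]
    - [5,36,0]
    - [5,36,0]
    - [5,36,0]
    - [5,36,0]
    - [5,36,0]
    - [5,32,0]
    - [5,20,0]
  spin: [0,-0.1,-0.095,0,0,0,0,0]

```text
time: 11.78
tool_pos: [0.6218, -0.1838, 0.2183]
tcp_rot: [0.001, 0.999, 0.045, 0.0]
ft_force: [0.4, 0.6, -0.4]
finger_gap: 0.0459
finger_force: 0.0
```

drive_tool:
  dp:
    - [0,0,0]
    - [0,0,0]
    - [0,0,0]
  spin: [0,0,0]

```text
time: 12.03
tool_pos: [0.6215, -0.1795, 0.2181]
tcp_rot: [-0.0, 0.999, 0.047, 0.0]
ft_force: [0.1, -0.0, 0.5]
finger_gap: 0.046
finger_force: 0.0
```

```bash
python3 - <<'E'
from h import *
W,o=findvalves(None,SEEDS); p=min(o,key=lambda e:np.hypot(e[0][0]-.60,e[0][1]+.183))[0]; go(p[0],p[1],.033,p[2])
E
```

```text
valve [ 0.6013 -0.183   0.0998] iou 0.974 p 0.86
valve [ 0.3034 -0.3332  0.3912] iou 0.123 p 0.51
dp(mm) [-20.6   2.1 185.3] spin -0.006 | at [ 0.6216 -0.179   0.2183] psi 0.094 j6 1.01 t 12.1
```

drive_tool:
  dp:
    - [-20.5,2,20]
    - [0,0,30]
    - [0,0,30]
    - [0,0,30]
    - [0,0,30]
    - [0,0,25]
    - [0,0,15]
    - [0,0,5]
  spin: [-0.005,0,0,0,0,0,0,0]

```text
time: 12.8
tool_pos: [0.6004, -0.1825, 0.0305]
tcp_rot: [-0.001, 0.999, 0.05, -0.002]
ft_force: [0.5, -1.0, 0.2]
finger_gap: 0.0458
finger_force: 0.0
```

drive_tool:
  dp:
    - [0,0,0]
    - [0,0,0]
    - [0,0,0]
    - [0,0,0]
    - [0,0,0]
    - [0,0,0]
  spin: [0,0,0,0,0,0]
  claw: 20

```text
time: 13.3
tool_pos: [0.6021, -0.1839, 0.0341]
tcp_rot: [0.0, 0.999, 0.049, 0.001]
ft_force: [-0.2, 3.1, 7.2]
finger_gap: 0.0315
finger_force: 29.8
```

```bash
python3 - <<'E'
from h import *
p,ps,_,s=pose(); print(p,ps,s['finger_gap'],s['finger_force'])
M=np.array([.5677,.127,-.102])
t=world(np.array([[-.010,-.033,.0]]),*M)[0]; go(t[0],t[1],.143,-.102)
E
```

```text
[ 0.60205888 -0.18394546  0.03405248] 0.09796426524968874 0.03145734472858473 29.842533096671104
dp(mm) [ -19.9 -282.4 -109.2] spin 0.2 | at [ 0.6021 -0.1839  0.0341] psi 0.098 j6 0.99 t 13.3
```

drive_tool:
  dp:
    - [0,0,-20]
    - [0,0,-40]
    - [0,0,-40]
    - [-2,-18,-17]
    - [-2,-33,0]
    - [-2,-33,0]
    - [-2,-33,0]
    - [-2,-33,0]
  spin: [0,0,0,0,0,0,0,0]

```text
time: 13.97
tool_pos: [0.576, -0.0347, 0.1495]
tcp_rot: [0.0, 0.999, 0.049, -0.0]
ft_force: [0.8, 0.6, -4.5]
finger_gap: 0.0316
finger_force: 29.8
```

drive_tool:
  dp:
    - [-2,-33,0]
    - [-2,-33,0]
    - [-2,-33,0]
    - [-2,-23,0]
    - [-2,-10,0]
    - [0,0,0]
    - [0,0,0]
    - [0,0,0]
  spin: [0,0,0,0,0,0.1,0.1,0]

```text
time: 14.63
tool_pos: [0.5539, 0.0941, 0.1495]
tcp_rot: [0.0, 0.999, -0.053, -0.0]
ft_force: [0.7, 0.5, -4.4]
finger_gap: 0.0318
finger_force: 29.8
```

drive_tool:
  dp:
    - [0,0,0]
    - [0,0,0]
  spin: [0,0]

```text
time: 14.8
tool_pos: [0.554, 0.094, 0.1496]
tcp_rot: [0.0, 0.999, -0.05, -0.0]
ft_force: [0.3, -0.7, -4.6]
finger_gap: 0.0319
finger_force: 29.8
```

```bash
python3 - <<'E'
from h import *
M=np.array([.5677,.127,-.102])
t=world(np.array([[-.010,-.033,.0]]),*M)[0]; go(t[0],t[1],.0755,-.102)
for n in ('top','side'):
    shot(n); print([(np.round(d['point']),d['p']) for d in r.cut_out('valve1',n)])
E
```

```text
dp(mm) [ 0.3 -1.2 74.1] spin 0.002 | at [0.554  0.094  0.1496] psi -0.1 j6 1.63 t 14.8
[(array([376., 244.]), 0.91), (array([182., 195.]), 0.7), (array([219., 209.]), 0.65), (array([209., 212.]), 0.4)]
[(array([247., 246.]), 0.79), (array([272., 197.]), 0.57)]
```

drive_tool:
  dp:
    - [0,-1.2,25]
    - [0,0,30]
    - [0,0,15]
    - [0,0,4]
    - [0,0,1]
    - [0,0,0]
    - [0,0,0]
  spin: [0.002,0,0,0,0,0,0]

```text
time: 15.58
tool_pos: [0.5547, 0.0957, 0.0755]
tcp_rot: [0.0, 0.999, -0.052, 0.001]
ft_force: [0.3, 0.2, -4.8]
finger_gap: 0.0315
finger_force: 29.9
```

drive_tool:
  dp:
    - [4,0,0]
    - [4,0,0]
    - [4,0,0]
    - [3,0,0.5]
    - [1,0,0.5]
    - [0,0,0.5]
    - [0,0,0]
  spin: [0,0,0,0,0,0,0]

```text
time: 16.17
tool_pos: [0.5706, 0.094, 0.0739]
tcp_rot: [0.0, 0.999, -0.052, 0.001]
ft_force: [0.5, -0.6, 3.4]
finger_gap: 0.0318
finger_force: 29.9
```

drive_tool:
  dp:
    - [1,0,0]
    - [1,0,0]
    - [1,0,0]
    - [0,0,0]
  spin: [0,0,0,0]

```text
time: 16.5
tool_pos: [0.572, 0.094, 0.0739]
tcp_rot: [-0.0, 0.999, -0.052, -0.001]
ft_force: [-6.3, 0.8, 7.4]
finger_gap: 0.0318
finger_force: 29.9
```

drive_tool:
  dp:
    - [1,0,0]
    - [1,0,0]
    - [0,0,0]
  spin: [0,0,0]

```text
time: 16.75
tool_pos: [0.574, 0.0939, 0.0739]
tcp_rot: [-0.0, 0.999, -0.052, -0.001]
ft_force: [-7.4, 0.7, 8.5]
finger_gap: 0.0317
finger_force: 29.9
```

```bash
python3 - <<'E'
from h import *
p,ps,M,s=pose(); print(p,ps,s['ft_force'],s['torque'])
W=shot('wrist')
overlay(W[0],manlines((.5677,.127,-.102))+vlines((p[0],p[1],ps),p[2]-.034),*W[1:],'w6',(100,120,400,340),2.6)
E
```

```text
[0.57399857 0.09387281 0.07390552] -0.10410865963688719 [-7.35779276  0.65048851  8.47453492] [-0.02678487  1.13147145 -0.17146289]
```

View pics/w6.png

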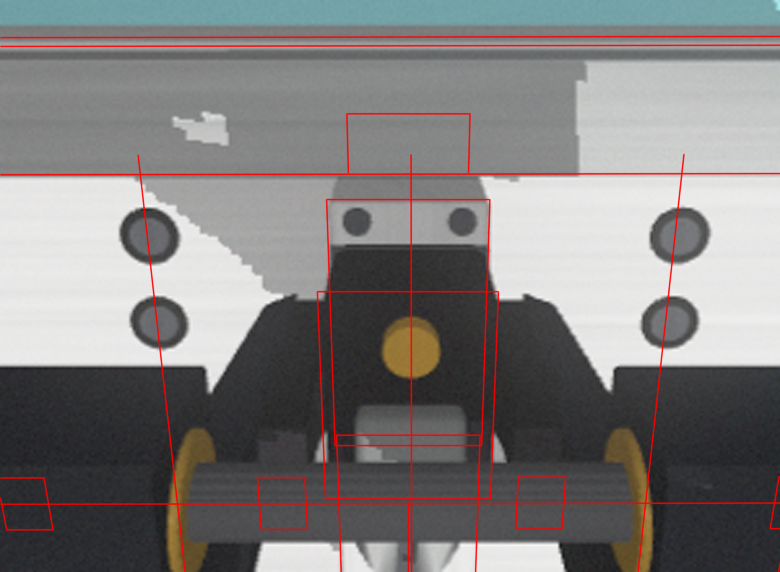

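drive_tool:
  dp:
    - [1,0,0]
    - [1,0,0]
    - [0,0,0]
  spin: [0,0,0]

```text
time: 17.05
tool_pos: [0.5742, 0.0939, 0.0739]
tcp_rot: [0.0, 0.999, -0.052, -0.003]
ft_force: [-14.9, 1.3, 14.8]
finger_gap: 0.0317
finger_force: 29.9
```

```bash
python3 - <<'E'
from h import *
p,ps,M,s=pose(); print(p,ps,s['ft_force'],s['torque'])
E
```

```text
[0.5742101  0.09388486 0.07394321] -0.10373517975406961 [-14.88966822   1.31650425  14.82998624] [-0.02062026  2.37166555 -0.09554904]
```

drive_tool:
  dp:
    - [-1,0,0]
    - [0,0,0]
  spin: [0,0]

```text
time: 17.22
tool_pos: [0.5742, 0.0939, 0.0739]
tcp_rot: [-0.0, 0.999, -0.052, -0.002]
ft_force: [-9.7, 1.1, 10.5]
finger_gap: 0.0321
finger_force: 29.9
```

drive_tool:
  dp:
    - [0,0,0]
    - [0,0,0]
    - [0,0,0]
  spin: [0,0,0]
  claw: 46

```text
time: 17.47
tool_pos: [0.5762, 0.0935, 0.0733]
tcp_rot: [-0.0, 0.999, -0.052, 0.0]
ft_force: [-0.1, 0.2, 0.1]
finger_gap: 0.0462
finger_force: 0.0
```

drive_tool:
  dp:
    - [0,0,-10]
    - [0,0,-35]
    - [0,0,-40]
    - [0,0,-40]
    - [0,20,-20]
    - [-5,35,0]
    - [-10,35,0]
    - [-10,35,0]
  spin: [0,0,0,0,0,0,0,0]

```text
time: 18.13
tool_pos: [0.5377, -0.0294, 0.2193]
tcp_rot: [0.0, 0.999, -0.052, 0.001]
ft_force: [0.2, -0.5, -0.3]
finger_gap: 0.0461
finger_force: 0.0
```

drive_tool:
  dp:
    - [-10,35,0]
    - [-10,35,0]
    - [-10,35,0]
    - [-10,35,0]
    - [-10,35,0]
    - [-10,35,0]
    - [-10,35,0]
    - [-10,35,0]
  spin: [0,0,0,0,0,0,0,0]

```text
time: 18.8
tool_pos: [0.4285, -0.3, 0.2191]
tcp_rot: [0.0, 0.999, -0.052, 0.0]
ft_force: [0.5, -0.1, 0.2]
finger_gap: 0.0459
finger_force: 0.0
```

drive_tool:
  dp:
    - [-10,30,0]
    - [-10,30,0]
    - [0,0,0]
    - [0,0,0]
    - [0,0,0]
    - [0,0,0]
    - [0,0,0]
    - [0,0,0]
  spin: [0,0,0.12,0.12,0.12,0,0,0]

```text
time: 19.47
tool_pos: [0.4034, -0.3559, 0.2186]
tcp_rot: [0.0, 0.974, -0.228, 0.0]
ft_force: [-0.6, -0.4, -0.4]
finger_gap: 0.0462
finger_force: 0.0
```

```bash
python3 - <<'E'
from h import *
p,ps,_,s=pose(); print(p,ps)
W,o=findvalves(None,SEEDS)
for p,q in o: go(p[0],p[1],.033,p[2])
E
```

```text
[ 0.4033919  -0.35591235  0.21855587] -0.4604636647538523
valve [ 0.4167 -0.3747 -0.469 ] iou 0.961 p 0.94
valve [ 0.4607  0.0418 -1.611 ] iou 0.783 p 0.22
dp(mm) [ 20.3  10.9 185.4] spin 0.007 | at [ 0.4034 -0.3559  0.2184] psi -0.462 j6 1.09 t 19.6
dp(mm) [-125.9 -381.6  185.4] spin 1.149 | at [ 0.4034 -0.3559  0.2184] psi -0.462 j6 1.09 t 19.6
```

drive_tool:
  dp:
    - [20,11,20]
    - [0,0,30]
    - [0,0,30]
    - [0,0,30]
    - [0,0,30]
    - [0,0,25]
    - [0,0,15]
    - [0,0,5]
  spin: [0.006,0,0,0,0,0,0,0]

```text
time: 20.23
tool_pos: [0.4156, -0.3738, 0.0309]
tcp_rot: [-0.001, 0.973, -0.232, -0.002]
ft_force: [-1.1, 0.1, 0.3]
finger_gap: 0.0461
finger_force: 0.0
```

drive_tool:
  dp:
    - [0,0,0]
    - [0,0,0]
    - [0,0,0]
    - [0,0,0]
    - [0,0,0]
    - [0,0,0]
  spin: [0,0,0,0,0,0]
  claw: 20

```text
time: 20.73
tool_pos: [0.4167, -0.3751, 0.0342]
tcp_rot: [0.001, 0.973, -0.233, 0.001]
ft_force: [1.2, 0.7, 6.0]
finger_gap: 0.0319
finger_force: 29.8
```

```bash
python3 - <<'E'
from h import *
p,ps,_,s=pose(); print(p,ps,s['finger_gap'],s['finger_force'])
M=np.array([.5677,.127,-.102])
t=world(np.array([[-.010,-.099,.0]]),*M)[0]; go(t[0],t[1],.150,-.102)
E
```

```text
[ 0.41667799 -0.37513149  0.03422727] -0.4700344296239356 0.03186792294033063 29.837432778440416
dp(mm) [ -66.3 -420.  -116.2] spin -0.368 | at [ 0.4167 -0.3751  0.0342] psi -0.47 j6 1.1 t 20.7
```

drive_tool:
  dp:
    - [0,0,-20]
    - [0,0,-40]
    - [0,0,-40]
    - [-3,-16,-16]
    - [-5,-32,0]
    - [-5,-32,0]
    - [-5,-32,0]
    - [-5,-32,0]
  spin: [0,0,0,0,0,0,0,0]

```text
time: 21.4
tool_pos: [0.4609, -0.2345, 0.1492]
tcp_rot: [-0.0, 0.972, -0.233, -0.0]
ft_force: [0.7, 0.7, -2.5]
finger_gap: 0.0317
finger_force: 29.9
```

drive_tool:
  dp:
    - [-5,-32,0]
    - [-5,-32,0]
    - [-5,-32,0]
    - [-5,-32,0]
    - [-5,-32,0]
    - [-5,-32,0]
    - [-5,-32,0]
    - [-5,-32,0]
  spin: [0,0,0,0,0,0,0,0]

```text
time: 22.07
tool_pos: [0.5413, 0.012, 0.1491]
tcp_rot: [0.0, 0.973, -0.233, -0.0]
ft_force: [0.6, 0.7, -3.2]
finger_gap: 0.0318
finger_force: 29.9
```

drive_tool:
  dp:
    - [-3,-20,0]
    - [0,0,0]
    - [0,0,0]
    - [0,0,0]
    - [0,0,0]
    - [0,0,0]
    - [0,0,0]
  spin: [0,-0.1,-0.1,-0.1,-0.068,0,0]

```text
time: 22.65
tool_pos: [0.5475, 0.0295, 0.1491]
tcp_rot: [0.0, 0.999, -0.052, -0.0]
ft_force: [-0.3, 0.9, -2.1]
finger_gap: 0.032
finger_force: 29.9
```

```bash
python3 - <<'E'
from h import *
M=np.array([.5677,.127,-.102])
t=world(np.array([[-.010,-.099,.0]]),*M)[0]; go(t[0],t[1],.0755,-.102)
E
```

```text
dp(mm) [ 0.2 -0.  73.6] spin -0.002 | at [0.5475 0.0295 0.1491] psi -0.104 j6 1.51 t 22.6
```

drive_tool:
  dp:
    - [0,0,25]
    - [0,0,30]
    - [0,0,14]
    - [0,0,4]
    - [0,0,1]
    - [0,0,0]
    - [0,0,0]
  spin: [-0.002,0,0,0,0,0,0]

```text
time: 23.23
tool_pos: [0.5482, 0.0294, 0.076]
tcp_rot: [0.0, 0.999, -0.05, 0.001]
ft_force: [0.6, 0.2, -2.5]
finger_gap: 0.0318
finger_force: 29.9
```

drive_tool:
  dp:
    - [4,0,0]
    - [4,0,0]
    - [4,0,0]
    - [3,0,0.5]
    - [1,0,0.5]
    - [0,0,0.5]
    - [0,0,0]
  spin: [0,0,0,0,0,0,0]

```text
time: 23.82
tool_pos: [0.5643, 0.0278, 0.0743]
tcp_rot: [0.0, 0.999, -0.05, 0.001]
ft_force: [2.2, -0.3, 0.7]
finger_gap: 0.0317
finger_force: 29.8
```

drive_tool:
  dp:
    - [1,0,0]
    - [1,0,0]
    - [1,0,0]
    - [1,0,0]
    - [0,0,0]
  spin: [0,0,0,0,0]

```text
time: 24.23
tool_pos: [0.5666, 0.0278, 0.0743]
tcp_rot: [-0.0, 0.999, -0.05, -0.001]
ft_force: [-5.9, 0.6, 7.9]
finger_gap: 0.0318
finger_force: 29.8
```

drive_tool:
  dp:
    - [1,0,0]
    - [1,0,0]
    - [0,0,0]
  spin: [0,0,0]

```text
time: 24.48
tool_pos: [0.5668, 0.0278, 0.0743]
tcp_rot: [-0.0, 0.999, -0.05, -0.003]
ft_force: [-14.2, 0.6, 16.0]
finger_gap: 0.0316
finger_force: 29.8
```

drive_tool:
  dp:
    - [1,0,0]
    - [0,0,0]
  spin: [0,0]

```text
time: 24.65
tool_pos: [0.567, 0.0278, 0.0744]
tcp_rot: [-0.0, 0.999, -0.05, -0.004]
ft_force: [-18.7, 0.2, 18.1]
finger_gap: 0.032
finger_force: 29.8
```

drive_tool:
  dp:
    - [-1,0,0]
    - [-1,0,0]
  spin: [0,0]

```text
time: 24.82
tool_pos: [0.5667, 0.0278, 0.0743]
tcp_rot: [-0.0, 0.999, -0.05, -0.002]
ft_force: [-7.0, 0.9, 7.2]
finger_gap: 0.0319
finger_force: 29.8
```

drive_tool:
  dp:
    - [0,0,0]
    - [0,0,0]
    - [0,0,0]
  spin: [0,0,0]
  claw: 46

```text
time: 25.07
tool_pos: [0.5687, 0.0274, 0.0737]
tcp_rot: [-0.0, 0.999, -0.05, 0.0]
ft_force: [0.7, -0.2, -0.5]
finger_gap: 0.0458
finger_force: 0.0
```

drive_tool:
  dp:
    - [0,0,-10]
    - [0,0,-35]
    - [0,0,-40]
    - [-5,-20,-30]
    - [-5,-20,-30]
    - [-5,-20,-30]
    - [-5,-30,-20]
    - [0,0,0]
  spin: [0,0,0,0,0,0,0,0]

```text
time: 25.73
tool_pos: [0.5582, 0.1228, 0.2743]
tcp_rot: [-0.001, 0.999, -0.048, 0.004]
ft_force: [0.5, 0.6, -0.1]
finger_gap: 0.0462
finger_force: 0.0
```

drive_tool:
  dp:
    - [0,0,0]
    - [0,0,0]
    - [0,0,0]
  spin: [0,0,0]

```text
time: 25.98
tool_pos: [0.5575, 0.1181, 0.2677]
tcp_rot: [0.0, 0.999, -0.051, -0.001]
ft_force: [0.6, -0.1, 0.3]
finger_gap: 0.0466
finger_force: 0.0
```

```bash
cat >> h.py <<'E'
M0=np.array([.5677,.127,-.102])
def inman(p,M=M0):
    d=world(np.array([[p[0]-M[0],p[1]-M[1],0]]),0,0,-M[2])[0]; return np.round([d[0]*1e3,d[1]*1e3,p[2]-M[2]],2)
E
python3 - <<'E'
from h import *
p,ps,_,s=pose(); print(p,ps,s['ft_force'],s['time'])
W=shot('wrist'); L=manlines(M0)
for y in (-99,-33,99):
    t=world(np.array([[.010,y/1000,0]]),*M0)[0]; q=np.array([t[0],t[1],M0[2]]); L+=vlines(q,.04)
for d in r.cut_out('valve1','wrist'):
    w=back(d['point'],.06,*W[1:]); f,q=fit(VALVE,[(d['region'],*W[1:])],np.r_[w[:2],-.1],z=.04); print(inman(f),q,d['p'])
overlay(W[0],L[3:],*W[1:],'w7',(140,60,400,255),3)
E
```

```text
[0.55749937 0.11814555 0.26768136] -0.10115051283654847 [ 0.59877565 -0.07156211  0.31033543] 25.9833
[ 7.51 98.48 -0.  ] 0.8713246583938599 0.96
[ 7.740e+00 -9.918e+01  1.000e-02] 0.853766143321991 0.73
[  3.34 -32.34  -0.  ] 0.8555676341056824 0.63
```

View pics/w7.png

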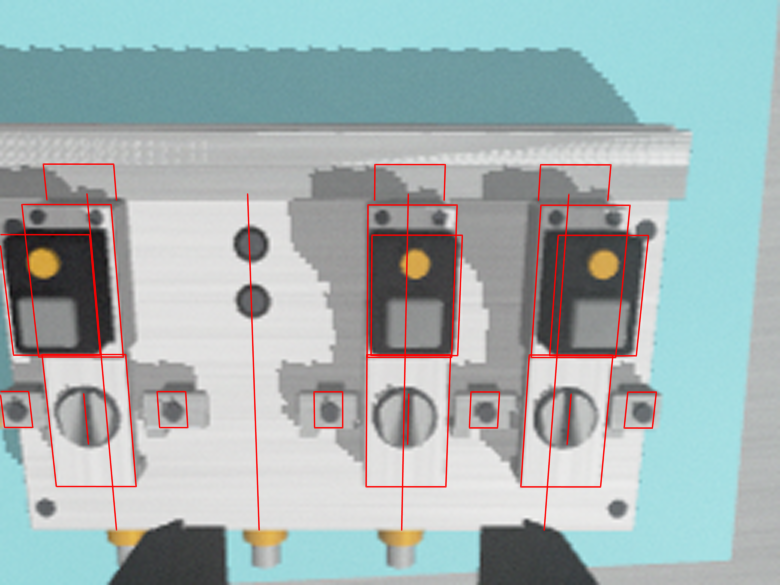

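drive_tool:
  dp:
    - [-20,-3,25]
    - [-20,-3,25]
    - [-20,-2,25]
    - [-16,-2,20]
    - [0,0,0]
    - [0,0,0]
    - [0,0,0]
  spin: [0,0,0,0,0,0,0]

```text
time: 26.67
tool_pos: [0.4847, 0.1361, 0.1748]
tcp_rot: [-0.0, 0.999, -0.05, 0.001]
ft_force: [-0.3, -0.3, -0.1]
finger_gap: 0.0457
finger_force: 0.0
```

```bash
cat >> h.py <<'E'
def patch(im,K,T,c,yaw,z=.069,half=16,ppm=8):
    "rectified top view around c; columns=+x of frame, rows=+y"
    g=np.array([[-half,-half],[half,-half],[half,half],[-half,half]])/1000.
    P=world(np.c_[g,np.zeros(4)],c[0],c[1],yaw,z); n=2*half*ppm
    H=cv2.getPerspectiveTransform(proj(P,K,T).astype(np.float32),np.float32([[0,0],[n,0],[n,n],[0,n]]))
    return cv2.warpPerspective(im,H,(n,n),flags=cv2.INTER_CUBIC)
E
python3 - <<'E'
from h import *
p,ps,_,s=pose(); print(p,ps)
W=shot('wrist'); T=[]
for y in (-99,-33,99):
    c=world(np.array([[-.046,y/1000,0]]),*M0)[0]; T.append(patch(*W,c,M0[2]))
cv2.imwrite('pics/w8.png',np.hstack(T)[:,:,::-1])
E
```

```text
[0.48466658 0.13610307 0.17481289] -0.10089802872580853
```

View pics/w8.png

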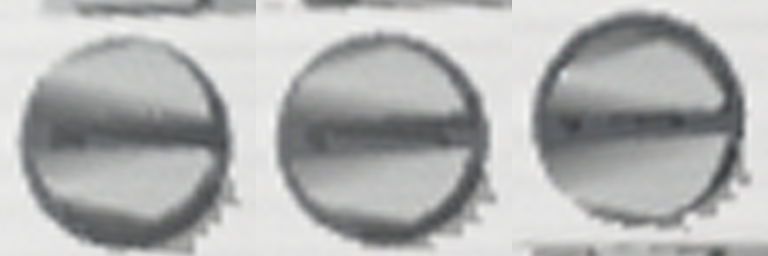

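drive_tool:
  dp:
    - [0,0,-20]
    - [0,0,-20]
    - [0,0,-20]
    - [0,0,-20]
    - [0,0,-20]
    - [0,0,-20]
    - [0,0,-10]
    - [0,0,0]
  spin: [-0.12,-0.12,-0.12,-0.12,-0.12,-0.12,-0.12,-0.12]
  claw: 50

```text
time: 27.38
tool_pos: [0.4848, 0.1363, 0.3074]
tcp_rot: [0.001, 0.908, 0.419, 0.003]
ft_force: [-0.5, -0.5, -0.7]
finger_gap: 0.0501
finger_force: 0.0
```

drive_tool:
  dp:
    - [0,0,0]
    - [0,0,0]
    - [0,0,0]
    - [0,0,0]
    - [0,0,0]
    - [0,0,0]
    - [0,0,0]
    - [0,0,0]
  spin: [-0.12,-0.12,-0.12,-0.12,-0.12,-0.12,-0.12,-0.12]

```text
time: 28.05
tool_pos: [0.4841, 0.1362, 0.305]
tcp_rot: [0.001, 0.612, 0.791, 0.001]
ft_force: [-0.3, -0.7, 0.3]
finger_gap: 0.0503
finger_force: 0.0
```

drive_tool:
  dp:
    - [0,0,0]
    - [0,0,0]
    - [0,0,0]
    - [0,0,0]
    - [0,0,0]
    - [0,0,0]
    - [0,0,0]
    - [0,0,0]
  spin: [-0.12,-0.12,-0.12,-0.12,-0.12,-0.12,-0.12,-0.12]

```text
time: 28.72
tool_pos: [0.4841, 0.1362, 0.305]
tcp_rot: [0.001, 0.177, 0.984, 0.0]
ft_force: [0.7, 0.6, -0.6]
finger_gap: 0.0501
finger_force: 0.0
```

drive_tool:
  dp:
    - [0,0,0]
    - [0,0,0]
    - [0,0,0]
    - [0,0,0]
  spin: [-0.12,-0.12,-0.12,0]

```text
time: 29.05
tool_pos: [0.484, 0.1362, 0.3048]
tcp_rot: [0.001, -0.001, 1.0, 0.0]
ft_force: [-0.7, 0.1, -0.2]
finger_gap: 0.05
finger_force: 0.0
```

```bash
python3 - <<'E'
from h import *
go(.41,.367,.305)
E
```

```text
dp(mm) [ 73.6 230.9  -0.3] spin None | at [0.484  0.1362 0.3048] psi -3.14 j6 -1.53 t 29.1
```

drive_tool:
  dp:
    - [9,29,0]
    - [9,29,0]
    - [9,29,0]
    - [9,29,0]
    - [9,29,0]
    - [9,29,0]
    - [9,29,0]
    - [10,28,0]
  spin: [0,0,0,0,0,0,0,0]

```text
time: 29.72
tool_pos: [0.4106, 0.3692, 0.3046]
tcp_rot: [0.001, 0.003, 1.0, 0.0]
ft_force: [0.6, -0.6, 0.3]
finger_gap: 0.0501
finger_force: 0.0
```

drive_tool:
  dp:
    - [0,0,0]
    - [0,0,0]
    - [0,0,0]
    - [0,0,0]
  spin: [0,0,0,0]

```text
time: 30.05
tool_pos: [0.4112, 0.3668, 0.3041]
tcp_rot: [0.0, 0.002, 1.0, 0.0]
ft_force: [-0.4, -0.7, -0.4]
finger_gap: 0.05
finger_force: 0.0
```

```bash
python3 - <<'E'
from h import *
p,ps,_,s=pose(); print(p,ps)
W=shot('wrist','w9',1.5)
for t in ('driver','stand'):
    d=r.cut_out(t,'wrist'); print(t,[(x['p'],np.round(x['point']),x['region'].sum()) for x in d])
    if t=='stand': print(fit(STAND,[(d[0]['region'],*W[1:])],np.array([.361,.367,.075])))
    else: 
        m=[B(-15,15,-12,12,105,197),B(-12,12,-10,10,197,201)]
        for a in (0,.4,-.4,.8,1.57,-.8,1.2,-1.2): print(a,fit(m,[(d[0]['region'],*W[1:])],np.array([.361,.367,a])))
E
```

```text
[0.41119583 0.36682374 0.30406069] 3.137060251875379
driver [(0.92, array([257., 129.]), np.int64(945)), (0.49, array([108., 210.]), np.int64(10999))]
0 (array([0.36050378, 0.36870965, 0.47660317]), np.float64(0.8169955015182495))
0.4 (array([0.36004145, 0.36725298, 0.45816548]), np.float64(0.8246073126792908))
-0.4 (array([0.36132404, 0.36849215, 0.52391422]), np.float64(0.8152937293052673))
0.8 (array([0.36062305, 0.3680197 , 0.50846748]), np.float64(0.8246073126792908))
1.57 (array([0.3600065 , 0.36872459, 2.24921019]), np.float64(0.7216195464134216))
-0.8 (array([ 0.36002092,  0.36869688, -0.89401224]), np.float64(0.7208915948867798))
1.2 (array([0.36033258, 0.36800305, 0.51472017]), np.float64(0.8224543333053589))
-1.2 (array([ 0.36148418,  0.36746539, -1.01997964]), np.float64(0.7120153307914734))
stand [(0.75, array([256., 111.]), np.int64(4902))]
(array([0.36094046, 0.36791883, 0.06520441]), np.float64(0.7730127573013306))
```

View pics/w9.png

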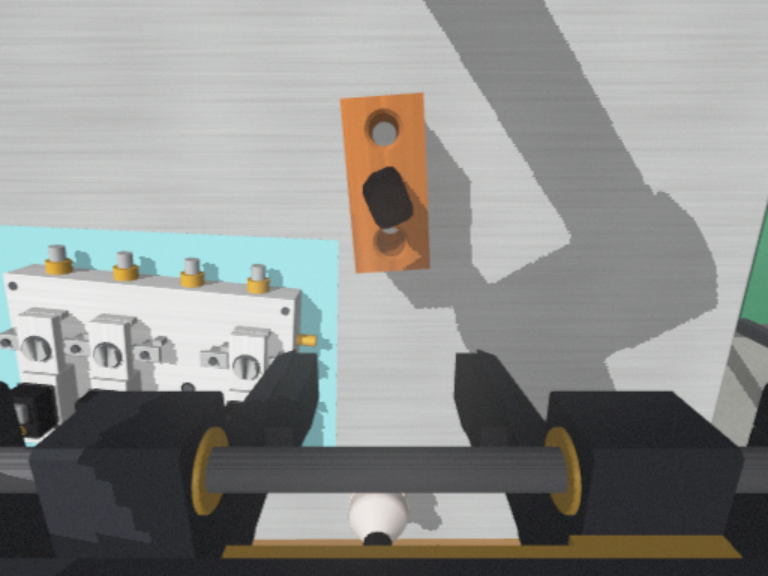

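drive_tool:
  dp:
    - [0,0,0]
    - [0,0,0]
    - [0,0,0]
    - [0,0,0]
    - [0,0,0]
    - [0,0,0]
  spin: [-0.12,-0.12,-0.12,-0.123,0,0]

```text
time: 30.7
tool_pos: [0.4107, 0.3673, 0.3038]
tcp_rot: [0.0, -0.236, 0.972, 0.0]
ft_force: [-0.3, 0.2, 0.3]
finger_gap: 0.05
finger_force: 0.0
```

```bash
python3 - <<'E'
from h import *
go(.3605,.368,.146,.48+np.pi)
E
```

```text
dp(mm) [ 44.3  23.7 157.8] spin -0.003 | at [0.4107 0.3673 0.3038] psi -2.665 j6 -1.53 t 30.7
```

drive_tool:
  dp:
    - [22,12,0]
    - [22,11.5,0]
    - [0,0,20]
    - [0,0,30]
    - [0,0,30]
    - [0,0,30]
    - [0,0,25]
    - [0,0,15]
  spin: [0,0,0,0,0,0,0,0]

```text
time: 31.37
tool_pos: [0.3599, 0.3674, 0.1513]
tcp_rot: [-0.002, -0.236, 0.972, -0.001]
ft_force: [-0.5, 0.0, 0.1]
finger_gap: 0.0499
finger_force: 0.0
```

drive_tool:
  dp:
    - [0,0,8]
    - [0,0,0]
    - [0,0,0]
  spin: [0,0,0]

```text
time: 31.62
tool_pos: [0.361, 0.3683, 0.1464]
tcp_rot: [0.0, -0.237, 0.971, 0.0]
ft_force: [-0.3, -0.2, 1.1]
finger_gap: 0.0499
finger_force: 0.0
```

```bash
python3 - <<'E'
from h import *
go(.3605,.368,.146,.48+np.pi); print(pose()[3]['ft_force'])
E
```

```text
dp(mm) [0.6 0.  0.4] spin -0.001 | at [0.361  0.3683 0.1464] psi -2.662 j6 -1.48 t 31.6
[-0.332026   -0.15018157  1.10328262]
```

drive_tool:
  dp:
    - [0,0,0]
    - [0,0,0]
    - [0,0,0]
    - [0,0,0]
    - [0,0,0]
    - [0,0,0]
  spin: [0,0,0,0,0,0]
  claw: 10

```text
time: 32.12
tool_pos: [0.3608, 0.3683, 0.1462]
tcp_rot: [0.0, -0.238, 0.971, 0.0]
ft_force: [-0.9, -1.1, 5.4]
finger_gap: 0.0242
finger_force: 28.9
```

drive_tool:
  dp:
    - [0,0,-15]
    - [0,0,-30]
    - [0,0,-35]
    - [0,0,-35]
    - [0,0,-25]
    - [0,0,0]
    - [0,0,0]
    - [0,0,0]
  spin: [0,0,0,0,0,0.12,0.12,0.12]

```text
time: 32.78
tool_pos: [0.3605, 0.3681, 0.2858]
tcp_rot: [0.0, -0.058, 0.998, -0.0]
ft_force: [0.4, -0.6, -2.2]
finger_gap: 0.0246
finger_force: 28.9
```

drive_tool:
  dp:
    - [0,0,0]
    - [0,0,0]
    - [0,0,0]
    - [0,0,0]
  spin: [0.12,0.12,0.03,0]

```text
time: 33.12
tool_pos: [0.3605, 0.368, 0.2854]
tcp_rot: [-0.0, 0.075, 0.997, -0.0]
ft_force: [0.9, -0.7, -1.3]
finger_gap: 0.0243
finger_force: 28.9
```

```bash
cat >> h.py <<'E'
def screw(y,dz=0): return world(np.array([[-.046,y/1000,0]]),*M0)[0]
E
python3 - <<'E'
from h import *
p,ps,M,s=pose()
c=screw(99.3); go(c[0],c[1],.245,np.pi-.147)
print(s['finger_gap'],s['ft_force'])
E
```

```text
dp(mm) [-190.2 -110.4   40.3] spin -0.003 | at [0.3605 0.368  0.2854] psi 2.992 j6 -0.86 t 33.1
0.024266353592668734 [ 0.89852999 -0.66844277 -1.27628185]
```

drive_tool:
  dp:
    - [-24,-14,0]
    - [-24,-14,0]
    - [-24,-14,0]
    - [-24,-14,0]
    - [-24,-14,0]
    - [-24,-14,0]
    - [-24,-14,0]
    - [-22,-12,20]
  spin: [0,0,0,0,0,0,0,0]

```text
time: 33.78
tool_pos: [0.5344, 0.2302, 0.2685]
tcp_rot: [0.003, 0.074, 0.997, 0.001]
ft_force: [0.9, 1.2, -1.4]
finger_gap: 0.0244
finger_force: 28.9
```

drive_tool:
  dp:
    - [0,0,20]
    - [0,0,0]
    - [0,0,0]
    - [0,0,0]
  spin: [0,0,0,0]

```text
time: 34.12
tool_pos: [0.5321, 0.2317, 0.2469]
tcp_rot: [0.001, 0.074, 0.997, 0.0]
ft_force: [-0.1, 0.3, -0.9]
finger_gap: 0.0239
finger_force: 28.9
```

```bash
python3 - <<'E'
from h import *
p,ps,M,s=pose(); c=screw(99.3); go(c[0],c[1],.22,np.pi-.147)
W=shot('wrist')
a=np.linspace(0,2*np.pi,40)
L=[np.c_[c[0]+.0115*np.cos(a),c[1]+.0115*np.sin(a),a*0+.069],vlines((c[0]+.056*np.cos(M0[2]),c[1]+.056*np.sin(M0[2]),M0[2]),.04)[0]]
tip=lambda x,z:p+M@[x,0,z]
L+=[np.array([tip(-.0075,.1412),tip(.0075,.1412),tip(.004,.115),tip(.004,.042)])]
print(proj(np.array([c*[1,1,0]+[0,0,.069],p+M@[0,0,.1412]]),*W[1:]))
u=proj(np.array([c*[1,1,0]+[0,0,.069]]),*W[1:])[0].astype(int); x0,y0=max(0,u[0]-90),max(0,u[1]-70)
overlay(W[0],L,*W[1:],'w10',(x0,y0,x0+180,y0+140),4.2)
E
```

```text
dp(mm) [-0.1 -1.3 26.9] spin -0.0 | at [0.5321 0.2317 0.2469] psi 2.994 j6 -1.22 t 34.1
[[256.36975203 172.75733604]
 [257.60075197 181.31492971]]
```

View pics/w10.png

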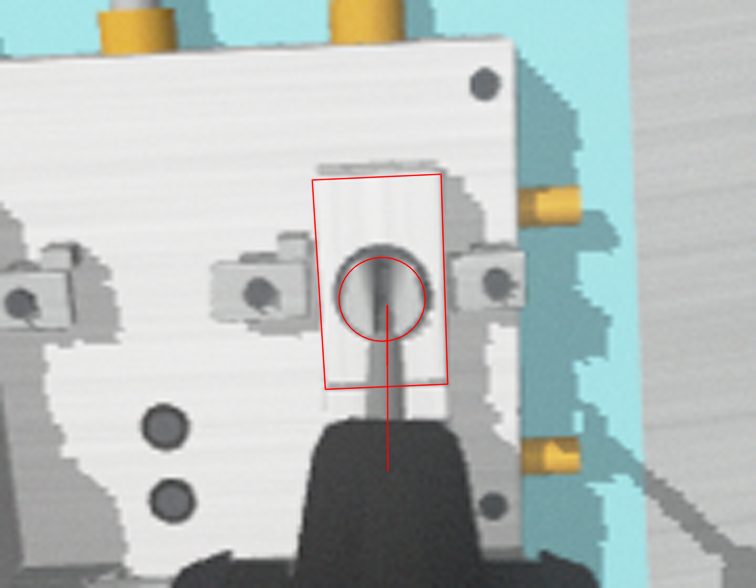

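drive_tool:
  dp:
    - [1,-1,10]
    - [0,0,10]
    - [0,0,8]
    - [0,0,4]
    - [0,0,2]
    - [0,0,2]
    - [0,0,0]
    - [0,0,0]
  spin: [0,0,0,0,0,0,0,0]

```text
time: 34.83
tool_pos: [0.5312, 0.2304, 0.21]
tcp_rot: [0.0, 0.074, 0.997, 0.0]
ft_force: [0.4, 0.2, -1.7]
finger_gap: 0.0241
finger_force: 28.9
```

drive_tool:
  dp:
    - [0,0,1]
    - [0,0,1]
    - [0,0,1]
    - [0,0,0]
  spin: [0,0,0,0]

```text
time: 35.17
tool_pos: [0.531, 0.2303, 0.2066]
tcp_rot: [-0.0, 0.074, 0.997, -0.0]
ft_force: [0.4, 0.6, -1.8]
finger_gap: 0.0241
finger_force: 28.9
```

drive_tool:
  dp:
    - [0,0,0]
    - [0,0,0]
    - [0,0,0]
    - [0,0,0]
    - [0,0,0]
    - [0,0,0]
    - [0,0,0]
    - [0,0,0]
  spin: [0.1,0.1,0.1,0.1,0.1,0.1,0.1,0.1]

```text
time: 35.83
tool_pos: [0.531, 0.2306, 0.2067]
tcp_rot: [-0.0, 0.459, 0.889, 0.0]
ft_force: [-0.1, 1.1, -0.6]
finger_gap: 0.0245
finger_force: 28.7
```

drive_tool:
  dp:
    - [0,0,0]
    - [0,0,0]
    - [0,0,0]
    - [0,0,0]
    - [0,0,0]
    - [0,0,0]
    - [0,0,0]
    - [0,0,0]
  spin: [0.1,0.1,0.1,0.1,0.1,0.1,0,0]

```text
time: 36.5
tool_pos: [0.5308, 0.2305, 0.2066]
tcp_rot: [-0.0, 0.698, 0.716, -0.0]
ft_force: [-1.8, 0.9, -0.9]
finger_gap: 0.0238
finger_force: 29.8
```

```bash
python3 - <<'E'
from h import *
p,ps,M,s=pose(); print(p,ps,s['ft_force'],s['torque'],s['finger_gap'])
E
```

```text
[0.53075318 0.23051941 0.20664961] 1.5959415665494436 [-1.78590799  0.88334384 -0.92151905] [0.28981554 0.38613959 0.06153283] 0.023788788187869836
```

drive_tool:
  dp:
    - [0,0,0]
    - [0,0,0]
    - [0,0,0]
    - [0,0,0]
    - [0,0,0]
  spin: [0.06,0.06,0.06,0,0]

```text
time: 36.92
tool_pos: [0.5308, 0.2305, 0.2066]
tcp_rot: [-0.0, 0.759, 0.651, -0.0]
ft_force: [-2.3, 1.1, -0.6]
finger_gap: 0.0239
finger_force: 29.8
```

```bash
python3 - <<'E'
from h import *
p,ps,M,s=pose(); print(p,np.pi-.102-ps,s['ft_force'],s['torque'],s['finger_gap'])
E
```

```text
[0.53075236 0.23051374 0.20664876] 1.622893818188866 [-2.31218403  1.13010271 -0.64708689] [0.31323367 0.71481127 0.09701237] 0.023948066792369934
```

drive_tool:
  dp:
    - [0,0,0]
    - [0,0,0]
    - [0,0,0]
    - [0,0,0]
  spin: [0.06,0.06,0,0]

```text
time: 37.25
tool_pos: [0.5307, 0.2304, 0.2067]
tcp_rot: [-0.0, 0.797, 0.604, -0.0]
ft_force: [-3.1, 2.0, 0.0]
finger_gap: 0.0238
finger_force: 29.8
```

```bash
python3 - <<'E'
from h import *
p,ps,M,s=pose(); print(p,np.pi-.102-ps,s['ft_force'],s['torque'],s['finger_gap'])
E
```

```text
[0.53074243 0.23044299 0.20665512] 1.7429643571898399 [-3.13287409  1.99426156  0.02991336] [0.4798822  0.92820699 0.08578329] 0.02380309612856335
```

drive_tool:
  dp:
    - [0,0,0]
    - [0,0,0]
    - [0,0,0]
    - [0,0,0]
  spin: [0.06,0.06,0,0]

```text
time: 37.58
tool_pos: [0.5308, 0.2305, 0.2066]
tcp_rot: [-0.0, 0.832, 0.555, -0.0]
ft_force: [-4.4, 1.3, -0.7]
finger_gap: 0.0239
finger_force: 29.8
```

```bash
python3 - <<'E'
from h import *
p,ps,M,s=pose(); print(p,np.pi-.102-ps,s['ft_force'],s['torque'],s['finger_gap'])
E
```

```text
[0.53075047 0.23045071 0.20662514] 1.862888247209614 [-4.40567807  1.25230915 -0.67983969] [0.56405469 1.18067776 0.06461187] 0.02387833416046416
```

drive_tool:
  dp:
    - [0,0,-5]
    - [0,0,-10]
    - [0,0,-20]
    - [0,0,-5]
    - [0,0,0]
    - [0,0,0]
    - [0,0,0]
    - [0,0,0]
  spin: [0,0,0,0,-0.12,-0.12,-0.12,-0.12]

```text
time: 38.25
tool_pos: [0.5317, 0.2301, 0.2473]
tcp_rot: [0.001, 0.675, 0.738, 0.001]
ft_force: [0.7, 1.1, -1.0]
finger_gap: 0.0235
finger_force: 29.8
```

drive_tool:
  dp:
    - [0,0,0]
    - [0,0,0]
    - [0,0,0]
    - [0,0,0]
    - [0,0,0]
    - [0,0,0]
    - [0,0,0]
    - [0,0,0]
  spin: [-0.12,-0.12,-0.12,-0.12,-0.12,-0.12,-0.12,-0.12]

```text
time: 38.92
tool_pos: [0.5317, 0.2301, 0.2473]
tcp_rot: [0.001, 0.258, 0.966, 0.0]
ft_force: [0.3, 0.9, -1.8]
finger_gap: 0.0239
finger_force: 29.8
```

drive_tool:
  dp:
    - [0,0,0]
    - [0,0,0]
    - [0,0,0]
    - [0,0,0]
    - [0,0,0]
  spin: [-0.12,-0.12,-0.12,0,0]

```text
time: 39.33
tool_pos: [0.5315, 0.2302, 0.2471]
tcp_rot: [0.001, 0.086, 0.996, 0.0]
ft_force: [-0.6, 0.5, -1.7]
finger_gap: 0.024
finger_force: 29.8
```

```bash
python3 - <<'E'
from h import *
c=screw(-32.8); go(c[0]-.001,c[1],.2445,np.pi-.102-.045)
E
```

```text
dp(mm) [  -8.8 -131.6    2.6] spin -0.025 | at [0.5315 0.2302 0.2471] psi 2.97 j6 -1.19 t 39.3
```

drive_tool:
  dp:
    - [-2,-30,0]
    - [-2,-30,0]
    - [-2,-30,0]
    - [-2,-30,0]
    - [-1,-11.5,0]
    - [0,0,2.5]
    - [0,0,0]
    - [0,0,0]
  spin: [0,0,0,0,0,-0.025,0,0]

```text
time: 40.0
tool_pos: [0.518, 0.0995, 0.2444]
tcp_rot: [0.0, 0.073, 0.997, 0.0]
ft_force: [-0.9, -0.6, -0.9]
finger_gap: 0.0241
finger_force: 29.8
```

```bash
python3 - <<'E'
from h import *
c=screw(-32.8); go(c[0]-.001,c[1],.2065,np.pi-.102-.045)
W=shot('wrist'); M1=M0-[.002,0,0]   # pi-view bias
T=[patch(*W,world(np.array([[-.046,y/1000,0]]),*M1)[0],M1[2],half=22,ppm=6) for y in (-99,-33,99)]
for t in T: cv2.line(t,(132,0),(132,8),(255,0,0),1); cv2.line(t,(0,132),(8,132),(255,0,0),1)
cv2.imwrite('pics/w11.png',np.hstack(T)[:,:,::-1])
E
```

```text
dp(mm) [ 0.4 -0.5 37.9] spin 0.001 | at [0.518  0.0995 0.2444] psi 2.996 j6 -1.46 t 40.0
```

View pics/w11.png

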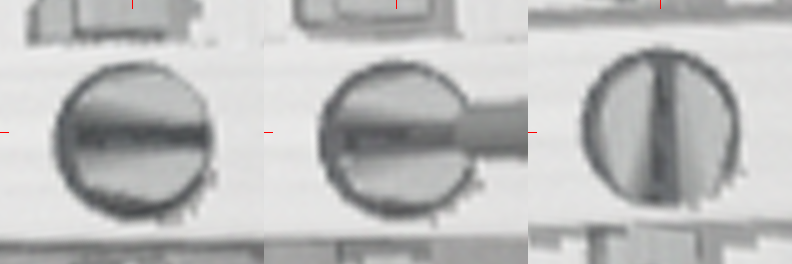

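drive_tool:
  dp:
    - [0.5,-0.5,10]
    - [0,0,10]
    - [0,0,8]
    - [0,0,4]
    - [0,0,2]
    - [0,0,2]
    - [0,0,0]
    - [0,0,0]
  spin: [0,0,0,0,0,0,0,0]

```text
time: 40.72
tool_pos: [0.5174, 0.0989, 0.2085]
tcp_rot: [0.0, 0.072, 0.997, 0.0]
ft_force: [-0.3, -0.1, -1.6]
finger_gap: 0.0237
finger_force: 29.8
```

drive_tool:
  dp:
    - [0,0,1]
    - [0,0,1]
    - [0,0,0]
  spin: [0,0,0]

```text
time: 40.97
tool_pos: [0.5174, 0.0988, 0.2062]
tcp_rot: [0.0, 0.072, 0.997, 0.0]
ft_force: [0.4, 1.3, -1.9]
finger_gap: 0.0236
finger_force: 29.8
```

drive_tool:
  dp:
    - [0,0,0]
    - [0,0,0]
    - [0,0,0]
    - [0,0,0]
    - [0,0,0]
    - [0,0,0]
    - [0,0,0]
    - [0,0,0]
  spin: [0.1,0.1,0.1,0.1,0.1,0.1,0.1,0.1]

```text
time: 41.63
tool_pos: [0.5174, 0.099, 0.2063]
tcp_rot: [0.0, 0.457, 0.89, 0.0]
ft_force: [-0.5, 1.0, -2.5]
finger_gap: 0.0237
finger_force: 29.8
```

drive_tool:
  dp:
    - [0,0,0]
    - [0,0,0]
    - [0,0,0]
    - [0,0,0]
    - [0,0,0]
    - [0,0,0]
    - [0,0,0]
    - [0,0,0]
  spin: [0.1,0.1,0.1,0.1,0.1,0.1,0,0]

```text
time: 42.3
tool_pos: [0.5171, 0.0989, 0.2063]
tcp_rot: [-0.0, 0.696, 0.718, -0.0]
ft_force: [-0.9, 0.4, -0.8]
finger_gap: 0.0241
finger_force: 29.8
```

drive_tool:
  dp:
    - [0,0,0]
    - [0,0,0]
    - [0,0,0]
    - [0,0,0]
    - [0,0,0]
    - [0,0,0]
    - [0,0,0]
    - [0,0,0]
  spin: [0.06,0.06,0.06,0.06,0.06,0.06,0.06,0]

```text
time: 42.97
tool_pos: [0.5169, 0.0989, 0.2062]
tcp_rot: [-0.0, 0.831, 0.556, -0.0]
ft_force: [-1.9, 1.6, 0.1]
finger_gap: 0.0239
finger_force: 29.8
```

```bash
python3 - <<'E'
from h import *
p,ps,M,s=pose(); print(p,np.pi-.102-ps,s['ft_force'],s['torque'],s['finger_gap'])
E
```

```text
[0.51686862 0.09892777 0.20619091] 1.860925403444986 [-1.91576032  1.61573067  0.06905494] [0.30970843 0.64963622 0.11749088] 0.023870189226454553
```

drive_tool:
  dp:
    - [0,0,-5]
    - [0,0,-10]
    - [0,0,-20]
    - [0,0,-5]
    - [0,0,0]
    - [0,0,0]
    - [0,0,0]
    - [0,0,0]
  spin: [0,0,0,0,-0.12,-0.12,-0.12,-0.12]

```text
time: 43.63
tool_pos: [0.5175, 0.0986, 0.2462]
tcp_rot: [0.0, 0.673, 0.74, 0.0]
ft_force: [-0.9, -0.8, -2.1]
finger_gap: 0.0239
finger_force: 29.8
```

drive_tool:
  dp:
    - [0,0,0]
    - [0,0,0]
    - [0,0,0]
    - [0,0,0]
    - [0,0,0]
    - [0,0,0]
    - [0,0,0]
    - [0,0,0]
  spin: [-0.12,-0.12,-0.12,-0.12,-0.12,-0.12,-0.12,-0.12]

```text
time: 44.3
tool_pos: [0.5175, 0.0986, 0.2461]
tcp_rot: [0.0, 0.255, 0.967, -0.0]
ft_force: [-0.0, 0.1, -0.3]
finger_gap: 0.0239
finger_force: 29.8
```

drive_tool:
  dp:
    - [0,0,0]
    - [0,0,0]
    - [0,0,0]
    - [0,0,0]
    - [0,-30,0]
    - [0,-30,0]
    - [0,0,0]
    - [0,0,0]
  spin: [-0.12,-0.12,-0.12,-0.02,0,0,0,0]

```text
time: 44.97
tool_pos: [0.5088, 0.0384, 0.2463]
tcp_rot: [0.0, 0.074, 0.997, -0.0]
ft_force: [0.4, 0.8, -1.4]
finger_gap: 0.0239
finger_force: 29.8
```

```bash
python3 - <<'E'
from h import *
c=screw(-99.2); go(c[0]-.001,c[1],.2065,np.pi-.102-.04)
W=shot('wrist'); M1=M0-[.002,0,0]
T=[patch(*W,world(np.array([[-.046,y/1000,0]]),*M1)[0],M1[2],half=22,ppm=6) for y in (-99,-33,99)]
# slot angle: darkest diameter
for t in T:
    g=cv2.cvtColor(t,cv2.COLOR_RGB2GRAY).astype(np.float32); g=cv2.GaussianBlur(g,(0,0),4); best=[]
    for a in np.arange(-1.6,1.6,.02):
        for dx in range(-8,9,4):
            for dy in range(-8,9,4):
                u=np.r_[np.arange(-48,-12,3),np.arange(12,48,3)]; best.append((g[np.int32(132+dy+u*np.sin(a)),np.int32(132+dx+u*np.cos(a))].mean(),round(a,2),dx,dy))
    print(min(best))
E
```

```text
dp(mm) [-2.8 -5.  39.8] spin -0.005 | at [0.5088 0.0384 0.2463] psi 2.994 j6 -1.58 t 45.0
(np.float32(90.08612), np.float64(0.0), -4, 0)
(np.float32(97.42865), np.float64(1.58), 0, 4)
(np.float32(96.97929), np.float64(-1.54), 0, -8)
```

drive_tool:
  dp:
    - [-2.8,-5,8]
    - [0,0,10]
    - [0,0,10]
    - [0,0,6]
    - [0,0,2]
    - [0,0,2]
    - [0,0,0]
    - [0,0,0]
  spin: [-0.005,0,0,0,0,0,0,0]

```text
time: 45.68
tool_pos: [0.511, 0.0342, 0.2085]
tcp_rot: [0.0, 0.069, 0.998, -0.0]
ft_force: [0.3, 0.4, -1.7]
finger_gap: 0.0237
finger_force: 29.8
```

drive_tool:
  dp:
    - [0,0,1]
    - [0,0,1]
    - [0,0,0]
  spin: [0,0,0]

```text
time: 45.93
tool_pos: [0.5107, 0.0341, 0.2062]
tcp_rot: [0.0, 0.069, 0.998, -0.0]
ft_force: [-0.0, -0.3, -2.1]
finger_gap: 0.0237
finger_force: 29.8
```

```bash
python3 - <<'E'
from h import *
c=screw(-99.2); go(c[0]-.001,c[1],.2065,np.pi-.102-.04); print(pose()[3]['ft_force'])
E
```

```text
dp(mm) [-0.3 -1.  -0.3] spin 0.003 | at [0.5107 0.0341 0.2062] psi 3.003 j6 -1.6 t 45.9
[-0.00734022 -0.28921677 -2.14229521]
```

drive_tool:
  dp:
    - [0,-0.5,0]
    - [0,0,0]
    - [0,0,0]
  spin: [0,0,0]

```text
time: 46.18
tool_pos: [0.5107, 0.0335, 0.2063]
tcp_rot: [0.0, 0.069, 0.998, 0.0]
ft_force: [-0.5, 0.3, -1.4]
finger_gap: 0.0235
finger_force: 29.8
```

```bash
python3 - <<'E'
from h import *
c=screw(-99.2); go(c[0]-.001,c[1],.2065,np.pi-.102-.04); print(pose()[3]['ft_force'])
E
```

```text
dp(mm) [-0.2 -0.5 -0.2] spin 0.003 | at [0.5107 0.0335 0.2063] psi 3.003 j6 -1.6 t 46.2
[-0.53812255  0.31874768 -1.37633179]
```

drive_tool:
  dp:
    - [0,0,0]
    - [0,0,0]
    - [0,0,0]
    - [0,0,0]
    - [0,0,0]
    - [0,0,0]
    - [0,0,0]
    - [0,0,0]
  spin: [0.1,0.1,0.1,0.1,0.1,0.1,0.1,0.1]

```text
time: 46.85
tool_pos: [0.5106, 0.0337, 0.2063]
tcp_rot: [-0.0, 0.454, 0.891, 0.0]
ft_force: [-0.1, 0.2, -0.9]
finger_gap: 0.0243
finger_force: 29.8
```

drive_tool:
  dp:
    - [0,0,0]
    - [0,0,0]
    - [0,0,0]
    - [0,0,0]
    - [0,0,0]
    - [0,0,0]
    - [0,0,0]
    - [0,0,0]
  spin: [0.1,0.1,0.1,0.1,0.1,0.1,0,0]

```text
time: 47.52
tool_pos: [0.5104, 0.0336, 0.2062]
tcp_rot: [-0.0, 0.695, 0.719, -0.0]
ft_force: [-1.4, -0.8, 0.3]
finger_gap: 0.0238
finger_force: 29.8
```

drive_tool:
  dp:
    - [0,0,0]
    - [0,0,0]
    - [0,0,0]
    - [0,0,0]
    - [0,0,0]
    - [0,0,0]
    - [0,0,0]
    - [0,0,0]
  spin: [0.06,0.06,0.06,0.06,0.06,0.06,0.06,0]

```text
time: 48.18
tool_pos: [0.5102, 0.0337, 0.2062]
tcp_rot: [-0.0, 0.83, 0.558, -0.0]
ft_force: [-3.4, 1.1, 1.1]
finger_gap: 0.0232
finger_force: 29.8
```

drive_tool:
  dp:
    - [0,0,-5]
    - [0,0,-15]
    - [0,0,-30]
    - [0,0,-30]
    - [0,0,0]
    - [0,0,0]
    - [0,0,0]
    - [0,0,0]
  spin: [0,0,0,0,-0.12,-0.12,-0.12,-0.12]

```text
time: 48.85
tool_pos: [0.5111, 0.0335, 0.2869]
tcp_rot: [0.001, 0.67, 0.742, 0.001]
ft_force: [-0.5, -0.0, -1.1]
finger_gap: 0.0237
finger_force: 29.8
```

drive_tool:
  dp:
    - [0,0,0]
    - [0,0,0]
    - [0,0,0]
    - [0,0,0]
    - [0,0,0]
    - [0,0,0]
    - [0,0,0]
    - [0,0,0]
  spin: [-0.12,-0.12,-0.12,-0.12,-0.12,-0.12,-0.12,-0.12]

```text
time: 49.52
tool_pos: [0.5111, 0.0335, 0.2867]
tcp_rot: [0.001, 0.252, 0.968, 0.0]
ft_force: [-0.0, 0.2, -1.2]
finger_gap: 0.0239
finger_force: 29.8
```

drive_tool:
  dp:
    - [0,-30,0]
    - [0,-30,0]
    - [0,0,0]
    - [0,0,0]
  spin: [-0.12,-0.12,0,0]

```text
time: 49.85
tool_pos: [0.4843, -0.0211, 0.2868]
tcp_rot: [0.001, 0.139, 0.99, -0.0]
ft_force: [-0.2, 0.6, -1.4]
finger_gap: 0.0237
finger_force: 29.8
```

```bash
cat >> h.py <<'E'
def slots(half=22):
    W=shot('wrist'); M1=M0-[.002,0,0]
    for y in (-99,-33,99):
        t=patch(*W,world(np.array([[-.046,y/1000,0]]),*M1)[0],M1[2],half=half,ppm=6)
        g=cv2.GaussianBlur(cv2.cvtColor(t,cv2.COLOR_RGB2GRAY).astype(np.float32),(0,0),4); best=[]
        for a in np.arange(-1.6,1.6,.02):
            for dx in range(-8,9,4):
                for dy in range(-8,9,4):
                    u=np.r_[np.arange(-48,-12,3),np.arange(12,48,3)]; best.append((round(float(g[np.int32(132+dy+u*np.sin(a)),np.int32(132+dx+u*np.cos(a))].mean()),1),round(float(a),2),dx,dy))
        print(y,min(best))
    return W
E
python3 - <<'E'
from h import *
p,ps,_,s=pose(); print(p,ps,s['finger_gap'])
slots(); go(.3608,.3683,.29,.48+np.pi)
E
```

```text
[ 0.48428226 -0.02106494  0.2868182 ] 2.8623102282997808 0.02368860945807561
-99 (103.1, -1.56, 0, -8)
-33 (98.5, -1.56, 0, -4)
99 (136.5, 1.22, -8, 8)
dp(mm) [226.1 339.5  -3.5] spin -0.76 | at [ 0.4845 -0.0204  0.2867] psi 2.862 j6 -1.58 t 49.9
```

drive_tool:
  dp:
    - [19,28,-1]
    - [19,28,-1]
    - [19,28,-1]
    - [19,28,0]
    - [19,28,0]
    - [19,28,0]
    - [19,28,0]
    - [19,28,0]
  spin: [0,0,0,0,0,0,0,0]

```text
time: 50.57
tool_pos: [0.3989, 0.2395, 0.2896]
tcp_rot: [0.0, 0.138, 0.99, 0.0]
ft_force: [0.1, 0.4, -1.2]
finger_gap: 0.0234
finger_force: 29.8
```

drive_tool:
  dp:
    - [19,28,0]
    - [19,28,0]
    - [19,28,0]
    - [16,28,0]
    - [0,0,0]
    - [0,0,0]
    - [0,0,0]
    - [0,0,0]
  spin: [0,0,0,0,-0.12,-0.12,-0.12,-0.12]

```text
time: 51.23
tool_pos: [0.3598, 0.3661, 0.2893]
tcp_rot: [0.0, -0.104, 0.995, 0.0]
ft_force: [-0.1, -0.2, -1.7]
finger_gap: 0.0238
finger_force: 29.8
```

drive_tool:
  dp:
    - [0,0,0]
    - [0,0,0]
    - [0,0,0]
    - [0,0,0]
    - [0,0,0]
  spin: [-0.12,-0.12,-0.04,0,0]

```text
time: 51.65
tool_pos: [0.36, 0.3655, 0.2893]
tcp_rot: [0.0, -0.238, 0.971, 0.0]
ft_force: [0.3, 0.3, -1.5]
finger_gap: 0.024
finger_force: 29.8
```

```bash
python3 - <<'E'
from h import *
go(.3608,.3683,.1465,.48+np.pi)
E
```

```text
dp(mm) [ -1.9   2.1 142.8] spin 0.0 | at [0.36   0.3655 0.2893] psi -2.661 j6 -1.49 t 51.6
```

drive_tool:
  dp:
    - [-2,2,0]
    - [0,0,15]
    - [0,0,20]
    - [0,0,20]
    - [0,0,0]
    - [0,0,0]
  spin: [0,0,0,0,0,0]

```text
time: 52.15
tool_pos: [0.361, 0.3677, 0.2342]
tcp_rot: [-0.001, -0.238, 0.971, -0.0]
ft_force: [0.4, -0.0, -1.4]
finger_gap: 0.0239
finger_force: 29.8
```

drive_tool:
  dp:
    - [0,0,25]
    - [0,0,25]
    - [0,0,20]
    - [0,0,10]
    - [0,0,5]
    - [0,0,1]
    - [0,0,0]
    - [0,0,0]
  spin: [0,0,0,0,0,0,0,0]

```text
time: 52.82
tool_pos: [0.3617, 0.3679, 0.1495]
tcp_rot: [0.001, -0.238, 0.971, 0.0]
ft_force: [-0.1, -0.1, -1.1]
finger_gap: 0.0239
finger_force: 29.8
```

drive_tool:
  dp:
    - [0,0,2]
    - [0,0,1]
    - [0,0,0]
    - [0,0,0]
  spin: [0,0,0,0]

```text
time: 53.15
tool_pos: [0.3615, 0.3677, 0.1463]
tcp_rot: [0.001, -0.238, 0.971, 0.0]
ft_force: [-1.6, -0.7, 4.2]
finger_gap: 0.0238
finger_force: 29.8
```

drive_tool:
  dp:
    - [0,0,0]
    - [0,0,0]
    - [0,0,0]
    - [0,0,0]
  spin: [0,0,0,0]
  claw: 60

```text
time: 53.48
tool_pos: [0.3612, 0.3675, 0.1452]
tcp_rot: [-0.0, -0.238, 0.971, -0.0]
ft_force: [0.0, -0.2, 0.2]
finger_gap: 0.0482
finger_force: 0.0
```

drive_tool:
  dp:
    - [0,0,-10]
    - [0,0,-30]
    - [0,0,-35]
    - [0,0,-35]
    - [0,0,-30]
    - [-25,0,0]
    - [-25,-10,0]
    - [-25,-10,0]
  spin: [0,0,0,0,0,0,0,0]

```text
time: 54.15
tool_pos: [0.4375, 0.3849, 0.2859]
tcp_rot: [0.001, -0.239, 0.971, 0.0]
ft_force: [-0.5, -0.2, -0.5]
finger_gap: 0.0595
finger_force: 0.0
```

drive_tool:
  dp:
    - [0,0,0]
    - [0,0,0]
    - [0,0,0]
    - [0,0,0]
    - [0,0,0]
    - [0,0,0]
    - [0,0,0]
  spin: [0.12,0.12,0.12,0.12,0.1,0,0]

```text
time: 54.73
tool_pos: [0.4369, 0.3845, 0.2851]
tcp_rot: [-0.0, 0.048, 0.999, -0.0]
ft_force: [0.0, 0.0, -0.2]
finger_gap: 0.0597
finger_force: 0.0
```

```bash
python3 - <<'E'
from h import *
c=screw(33); go(c[0]+.06,c[1],.23,np.pi-.102)
p,ps,_,s=pose(); print(p,ps,s['ft_force'],s['time'])
E
```

```text
dp(mm) [-168.8 -204.8   55.1] spin 0.006 | at [0.4369 0.3845 0.2851] psi 3.046 j6 -0.96 t 54.7
[0.43688188 0.38448006 0.28506327] 3.0458900302467997 [ 0.01767149  0.0042094  -0.23677854] 54.7333
```

drive_tool:
  dp:
    - [-21,-25,0]
    - [-21,-26,0]
    - [-21,-26,0]
    - [-21,-26,0]
    - [-21,-26,0]
    - [-21,-26,0]
    - [-21,-25,0]
    - [-21,-25,0]
  spin: [0,0,0,0,0,0,0,0]

```text
time: 55.4
tool_pos: [0.5845, 0.1624, 0.2852]
tcp_rot: [-0.0, 0.048, 0.999, 0.0]
ft_force: [0.2, 0.4, -0.1]
finger_gap: 0.0603
finger_force: 0.0
```

drive_tool:
  dp:
    - [0,0,20]
    - [0,0,20]
    - [0,0,0]
    - [0,0,0]
    - [0,0,0]
  spin: [0,0,0,0,0]

```text
time: 55.82
tool_pos: [0.5841, 0.1643, 0.2465]
tcp_rot: [0.001, 0.048, 0.999, 0.0]
ft_force: [-0.3, 1.2, 0.9]
finger_gap: 0.0602
finger_force: 0.0
```

```bash
python3 - <<'E'
from h import *
p,ps,_,s=pose(); print(p,ps,s['time'])
W=slots(); a=cv2.resize(W[0],(500,375))
b=shot('side')[0][:,:,:]; b=cv2.resize(b[180:330,180:380],(300,225)); b=cv2.copyMakeBorder(b,0,150,0,0,cv2.BORDER_CONSTANT)
cv2.imwrite('pics/w12.png',np.hstack([a,b])[:,:,::-1])
for d in r.cut_out('driver','side'): print(d['p'],d['point'])
E
```

```text
[0.58411521 0.16425928 0.24650214] 3.044567813635939 55.8167
-99 (76.4, -1.58, 0, 8)
-33 (69.5, -1.56, 0, 4)
99 (120.1, 1.52, -8, -8)
0.72 [326.6, 277.9]
0.65 [323.0, 300.1]
```

View pics/w12.png

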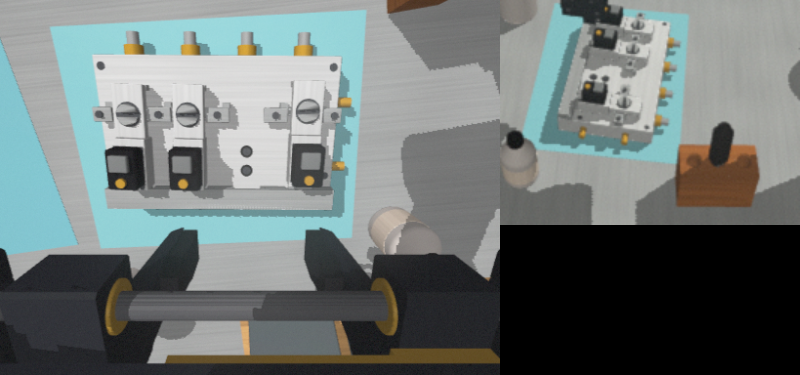

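```bash
cat >> h.py <<'E'
def slot2(y,M1,z=.069,half=22,ppm=6):
    W=shot('wrist'); c=world(np.array([[-.046,y/1000,0]]),*M1)[0]
    t=patch(*W,c,M1[2],z=z,half=half,ppm=ppm); n=half*ppm
    g=cv2.GaussianBlur(cv2.cvtColor(t,cv2.COLOR_RGB2GRAY).astype(np.float32),(0,0),3)
    # head disk: circle search by contrast bright inside vs dark rim
    u=np.r_[np.arange(-54,-8,2),np.arange(8,54,2)]; best=[]
    for a in np.arange(-1.6,1.6,.02):
        for dx in range(-24,25,3):
            for dy in range(-24,25,3):
                f=lambda o:g[np.int32(n+dy+u*np.sin(a)+o*np.cos(a)),np.int32(n+dx+u*np.cos(a)-o*np.sin(a))].mean()
                best.append((round(float(f(0)-.5*(f(27)+f(-27))),1),round(float(a),2),dx/ppm,dy/ppm))
    best.sort(); return best[:4]
E
python3 - <<'E'
from h import *
M1=M0-[.002,0,0]
for y in (-99,-33,99): print(y,slot2(y,M1))
W=shot('wrist')
for d in r.cut_out('valve1','wrist'):
    w=back(d['point'],.06,*W[1:]); f,q=fit(VALVE,[(d['region'],*W[1:])],np.r_[w[:2],-.1],z=.04); print(inman(f),q,d['p'])
E
```

```text
-99 [(-91.5, -1.52, 0.0, -1.0), (-91.4, -1.54, 0.0, -1.0), (-91.3, -1.52, 0.0, -0.5), (-91.3, -1.5, 0.0, -1.0)]
-33 [(-95.3, -1.54, 0.0, -0.5), (-95.3, -1.54, 0.0, 0.0), (-95.2, -1.56, 0.0, -0.5), (-95.2, -1.56, 0.0, 0.0)]
99 [(-84.8, -1.5, -4.0, -1.0), (-84.5, -1.52, -4.0, -1.0), (-84.4, -1.5, -4.0, -0.5), (-84.4, -1.48, -4.0, -1.0)]
[ 5.18e+00  9.93e+01 -1.00e-02] 0.9109909534454346 0.89
[ 9.72e+00 -3.33e+01 -3.00e-02] 0.9101758003234863 0.88
[ 9.130e+00 -9.972e+01 -5.000e-02] 0.8982711434364319 0.73
```

```bash
python3 - <<'E'
from h import *
t=world(np.array([[-.110,.0992,0]]),*(M0-[.001,0,0]))[0]; go(t[0],t[1],.050,np.pi-.102)
E
```

```text
dp(mm) [123.2  61.  195.5] spin 0.004 | at [0.5839 0.164  0.2455] psi 3.043 j6 -1.39 t 56.2
```

drive_tool:
  dp:
    - [30,15,0]
    - [30,15,0]
    - [30,15,0]
    - [33,16,0]
    - [0,0,40]
    - [0,0,40]
    - [0,0,40]
    - [0,0,40]
  spin: [0.004,0,0,0,0,0,0,0]
  claw: 0

```text
time: 56.88
tool_pos: [0.4675, 0.2373, 0.0842]
tcp_rot: [0.001, 0.051, 0.999, 0.0]
ft_force: [1.1, 0.9, -0.6]
finger_gap: 0.0089
finger_force: 0.0
```

drive_tool:
  dp:
    - [0,0,20]
    - [0,0,10]
    - [0,0,4]
    - [0,0,0]
    - [0,0,0]
  spin: [0,0,0,0,0]

```text
time: 57.3
tool_pos: [0.4685, 0.2373, 0.0525]
tcp_rot: [0.001, 0.051, 0.999, 0.0]
ft_force: [1.3, 0.0, -0.0]
finger_gap: 0.001
finger_force: 0.0
```

```bash
python3 - <<'E'
from h import *
t=world(np.array([[-.110,.0992,0]]),*(M0-[.001,0,0]))[0]; go(t[0],t[1],.050,np.pi-.102); print(pose()[3]['ft_force'],pose()[3]['finger_gap'])
E
```

```text
dp(mm) [ 1.1 -0.6  2.5] spin -0.001 | at [0.4685 0.2373 0.0525] psi 3.039 j6 -1.22 t 57.3
[ 1.27914116  0.03165723 -0.03456327] 0.000980145347820947
```

drive_tool:
  dp:
    - [-5,0,1]
    - [-5,0,0]
    - [-3,0,0]
    - [-2,0,0]
    - [0,0,0]
  spin: [0,0,0,0,0]

```text
time: 57.72
tool_pos: [0.4832, 0.2355, 0.0505]
tcp_rot: [0.0, 0.052, 0.999, 0.0]
ft_force: [0.2, -0.6, -0.6]
finger_gap: 0.0004
finger_force: 0.0
```

drive_tool:
  dp:
    - [-1,0,0]
    - [-1,0,0]
    - [0,0,0]
  spin: [0,0,0]

```text
time: 57.97
tool_pos: [0.4842, 0.2353, 0.0502]
tcp_rot: [-0.001, 0.051, 0.999, -0.0]
ft_force: [-2.4, 0.6, 1.2]
finger_gap: 0.0006
finger_force: 1.3
```

drive_tool:
  dp:
    - [-1,0,0]
    - [-1,0,0]
    - [0,0,0]
  spin: [0,0,0]

```text
time: 58.22
tool_pos: [0.4867, 0.2352, 0.0502]
tcp_rot: [-0.0, 0.051, 0.999, 0.0]
ft_force: [-2.7, 0.1, 1.8]
finger_gap: 0.0004
finger_force: 1.1
```

drive_tool:
  dp:
    - [-1,0,0]
    - [-1,0,0]
    - [0,0,0]
  spin: [0,0,0]

```text
time: 58.47
tool_pos: [0.4882, 0.235, 0.0502]
tcp_rot: [-0.001, 0.051, 0.999, -0.0]
ft_force: [-4.0, 0.9, 3.2]
finger_gap: 0.0002
finger_force: 2.3
```

drive_tool:
  dp:
    - [-1,0,0]
    - [-0.5,0,0]
    - [0,0,0]
  spin: [0,0,0]

```text
time: 58.72
tool_pos: [0.4883, 0.235, 0.0502]
tcp_rot: [-0.002, 0.051, 0.999, -0.0]
ft_force: [-10.6, 1.0, 7.6]
finger_gap: 0.0005
finger_force: 5.4
```

Blocked at 10.6 N: it is home. Backing off, rising and checking again.

drive_tool:
  dp:
    - [5,0,0]
    - [15,0,0]
    - [5,0,-30]
    - [0,0,-40]
    - [0,0,-40]
    - [0,0,-40]
    - [-28,-20,-40]
    - [-28,-20,0]
  spin: [0,0,0,0,0,0,0,0]

```text
time: 59.38
tool_pos: [0.5133, 0.1976, 0.2392]
tcp_rot: [0.007, 0.05, 0.999, 0.001]
ft_force: [1.0, -0.0, -0.3]
finger_gap: 0.0004
finger_force: 0.0
```

drive_tool:
  dp:
    - [-28,-20,0]
    - [-28,-20,0]
    - [-28,0,0]
    - [0,0,0]
    - [0,0,0]
    - [0,0,0]
  spin: [0,0,0,0,0,0]

```text
time: 59.88
tool_pos: [0.5905, 0.1484, 0.2316]
tcp_rot: [0.0, 0.051, 0.999, -0.0]
ft_force: [-0.8, 0.6, 0.1]
finger_gap: 0.0005
finger_force: 0.0
```

```bash
python3 - <<'E'
from h import *
M1=M0-[.002,0,0]; p,ps,_,s=pose(); print(p,ps,s['time'],s['ft_force'])
for y in (-99,-33,99): print(y,slot2(y,M1)[:2])
W=shot('wrist')
for d in r.cut_out('valve1','wrist'):
    w=back(d['point'],.06,*W[1:]); f,q=fit(VALVE,[(d['region'],*W[1:])],np.r_[w[:2],-.1],z=.04); print(inman(f),q,d['p'])
S={n:shot(n) for n in ('top','side')}
for n in S:
    print(n,[(d['p'],np.round(d['point'])) for d in r.cut_out('valve1',n)])
    d=r.cut_out('driver',n)[0]; m=[B(-15,15,-12,12,105,197)]
    print('driver',n,d['p'],fit(m,[(d['region'],*S[n][1:])],np.array([.361,.368,.48])))
E
```

```text
[0.59053883 0.14837604 0.23164881] 3.0389545545111925 59.8833 [-0.81424722  0.64866368  0.11336097]
-99 [(-96.0, -1.54, 0.0, -1.0), (-95.9, -1.54, 0.0, -1.5)]
-33 [(-104.3, -1.54, 0.0, 0.5), (-104.2, -1.52, 0.0, 0.5)]
99 [(-85.1, -1.5, 0.5, -0.5), (-84.9, -1.5, 0.5, 0.0)]
[ 9.580e+00 -3.297e+01 -2.000e-02] 0.9071622490882874 0.96
[1.0020e+01 1.0002e+02 1.0000e-02] 0.9035020470619202 0.89
[ 9.080e+00 -9.984e+01 -5.000e-02] 0.8978241086006165 0.81
top [(0.97, array([246., 202.])), (0.71, array([235., 206.])), (0.56, array([223., 202.])), (0.51, array([180., 196.]))]
driver top 0.66 (array([0.36196821, 0.3641636 , 0.31118356]), np.float64(0.7405856847763062))
side [(0.84, array([264., 193.])), (0.66, array([256., 213.])), (0.55, array([248., 249.])), (0.47, array([260., 237.]))]
driver side 0.77 (array([0.36257578, 0.36622336, 1.23881444]), np.float64(0.8610626459121704))
```

```bash
python3 -c "
from plant import r
print(r.close_job())"
```

```text
the job is handed in; nothing more can be done
None
```

I found three valve slices on the bench; they are home in stations 1, 2 and 4 and locked (screws measured at about 1.5 rad), the screwdriver is back upright in its block, bottle, jug and spanner were left alone, and the job is handed in (no verdict returned); valve 4 had slipped back about 4 mm after locking, so I pushed it home again from behind with the closed fingers.

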